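Unlock the crank jig, wind it open and tray the toy truck

ROBOT

A 6-joint arm with a two-finger parallel gripper is mounted at the origin on the work surface. World frame = base frame: x ahead of the robot, y to its left, z up, the work surface at z = 0. Lengths are in mm, angles in rad, forces in N, time in s.
With the tool pointing down it reaches from about 300 to 1000 mm from the base axis. Payload 5.1 kg.
Tool frame: the origin (TCP) lies at the very end of the fingers, on their centre line; the grasp point (between the pads) lies 19 mm behind it; z points along the fingers, y is the line along which they close (so a half turn about z gives the same grasp; the last joint's range is limited). The gripper opens to 95 mm and grips with 3 to 60 N. Pads are 20 mm wide; open, the fingers measure 119 mm over their backs; the gripper's body (75 mm by 180 mm) begins 59 mm behind the grasp point.
Start: joints at [1.125, 0.124, 1.65, -0, 1.367, -0.083], TCP at [230.7, 607.669, 214.656] pointing down, gripper open.
Joint ranges: [-2.61, 2.61], [-1.02, 2.33], [0.03, 2.71], [-1.35, 4.49], [0.32, 2.68], [-2.91, 2.91]. Speed limits (rad/s): [2.57, 2.57, 3.14, 3.14, 3.14, 3.14].

INTERFACE

Orientations are given as [roll, pitch, yaw] about the fixed x, y, z axes, in that order (R = Rz(yaw) Ry(pitch) Rx(roll)).
In Python, from rig import bot gives the robot as it stands. The module is installed in compiled form; this text tells all that it offers.
- The arm moves only by the tool servo_tool, never from a script. Its argument "deltas" is a list of rows, each an object of numbers: "x", "y", "z": the shift along the tool's x, y, z in cm; "ax", "ay", "az": the turn, a rotation vector about the tool's x, y, z in rad; "hand": the finger opening in cm, from 0 to 9.51. In form: [{"x": .., "y": .., "z": .., "ax": .., "ay": .., "az": .., "hand": ..}, ...]. A call has 1 to 12 rows; each row shifts and turns the commanded pose from where the row before left it, along the tool's axes as they then stand; what a row does not reach is not made up. A row lasts 1/12 s, in which the tool goes at most 41.7 mm and 7.16 degrees, less where a joint would pass 70% of its speed; a pose out of reach is approached as far as the arm can. A call with a gripper value outside its range is refused whole. The fingers move at their own pace and stop on an object; the grip force is fixed at half the most. Time passes only in rows, so rows that do not move let the fingers close. It gives the time, the measured TCP pose, the force, the opening and the grip force at its end, in the units of the state.
- bot.get_obs(): the state, without advancing time (a new reading comes with each control period).
- bot.capture(name): name is "side" or "top" or "wrist"; returns (picture, depth): 420x560x3 uint8, red, green, blue; 420x560 float32, mm along the optical axis (not along the pixel's ray), 0 where there is no reading.
- bot.camera_info(name): a dict with "vfov" (degrees; the focal length in pixels is half the picture's height over the tangent of half this angle, whatever the lens; pixels are square), "cx", "cy" (the principal point, pixels), "rvec" (rotation vector, rad) and "tvec" (3), from world to camera coordinates, as OpenCV has them; the wrist camera has in their place "mount" (4x4, takes a point from camera to tool coordinates, whose origin is the TCP and whose axes are the flange's). Camera axes: x right, y down, z forward; pixel columns grow to the right and rows downward; lengths in mm; the calibration is good to about 2 mm. A picture is of the moment at which its call begins: read the wrist's pose just before it. camera_info takes no time and is no camera call.
- bot.finish_job(): hands the job in; it is judged then, once.
Trained networks look in the newest picture that a camera, given by its name, has taken for a name from the list of things; names that differ only in an ending like _2 or _b are one class to them, and where a whole thing is asked for, a point or a joint stands for the part that bears it (a point fixed in the world has none). Each returns a list of dicts, best first, with "p" (0 to 1); they miss things now and then, are a little off and sometimes report something else, mostly with a low value. They report only what shows in the picture. A call takes as long as a camera call.
- bot.silhouettes(camera, target): "region" (420x560 bool, what is visible of it) and "location" ([column, row] in pixels, amid what is visible of it).
The state is a dict: "time_s": time; "q": joint angles; "joint_velocities": joint speeds; "effort": joint torques, N m; "ee_pos": TCP position; "tcp_rot": TCP orientation; "wrist_force": force on the tool from outside, world axes, zero at the start; "wrist_torque": the same for the moment, N m; "grip_width": finger opening in mm; "grasp_force": force on a finger pad.
Only numpy, scipy, OpenCV 4.12 (cv2) and the standard library are available. Lean on these libraries where they do the work, as an engineer would, in place of code of your own. Each camera call takes 0.05 s, during which the arm holds its last target. There are 200 camera calls.

TASK

Unload the finished toy truck from the crank jig: draw the locking pin straight out of its bore in the sloping console and park it in the side notch, right down at the closed end of the slot and hanging by its groove; then wind the crank two full turns anticlockwise so the jaw backs off. Lift the truck out of the nest and set it down, without dropping it, on its wheels inside the empty tray (the like tray that already holds trucks is for returns). Leave the pin parked and the jaw open, let go of everything, and do not disturb the other things on the bench.

Things in the scene. Friction and masses are not known exactly. Their poses are not given: they have to be found in the camera images.
- fixture: The jig: base plate 220 x 280 x 12 mm, sloping console on its left, truck nest with jaw on its right. Origin on the table, 5 mm robot-side of the plate's middle; x away from the robot, y left, z up. A lamp bar hangs over the console (underside z 358 mm; x 2 to 18, y -14 to 114 mm; post at x 105, y -8): a vertical tool at the console would hit it.
- console: Grey plate 120 (x) x 110 (y) x 32 mm. Origin on the crank's axis at the outer face, at (30, 55, 92) mm in the fixture's frame. x up the slope, y left, z out of the face, leaning 30 degrees from vertical towards the robot. At its left a steel wing plate, 8 mm thick, top flush with the face, reaches to y = 118 mm (x -29 to 29) and has the notch in it.
- bore_mouth (a point): Middle of the pin's bore (18.5 mm across, through) in the console's outer face, 40 mm below the crank's axis on the slope.
- notch_seat (a point): Parked pin's place: axis of the pin at the notch's closed lower end, on the wing's top face (console frame 0, 100, 0 mm). The notch is a slot 12 mm wide through the 8 mm wing, running from here up the slope (console +x) to the wing's upper edge, 29 mm away, where it is open. The pin enters there, its groove at the plate's level, and slides down.
- pin: Bare steel pin, 81 mm long, 110 g. Origin: centre of its foot, z to the grip. Diameters: 17 mm to z 18 mm; groove 8.5 to z 30; 17 to z 42; collar 26 to z 47; grip 18 to z 81. In the bore its foot is 30 mm under the console's face, the collar on the crank's fork; free after rising 42 mm along its axis. Only the groove fits the notch; parked, the shoulder at z 30 rests on the wing.
- pin_groove (a point): Middle of the pin's groove, on its axis, z = 24 mm.
- pin_grip (a point): Middle of the pin's grip, on its axis, z = 64 mm: where to take it, along the pin's axis.
- crank (a joint): Turn of the crank, rad: 0 locked, grows anticlockwise seen from outside the console (about its z), two turns = 12.57, stop at 12.95; stays where left. Its two-pronged fork, around the pin at 0, sweeps 55 mm about the axis, 4 to 12 mm above the face.
- knob_mid (a point): Middle of the crank's freely spinning black knob, 18 mm across, 34 mm long (14 to 48 mm above the face), standing parallel to the console's z at 40 mm from the crank's axis; this point is 33 mm above the face. At crank 0 it is straight up the slope from the axis.
- jaw (a joint): Travel of the moving jaw, m: 0 closed, 0.024 after two turns. Driven by the crank only.
- jaw_lip (a point): Middle of the jaw's lip (31.5 x 34 x 6 mm) that reaches 17 mm over the tail of the truck while closed and moves off it, away from the robot, as the jaw opens.
- truck: The finished toy pickup in the nest, 76 x 36 x 46 mm, 120 g; origin under its middle at wheel bottoms, front to -x, z up. In the nest its wheels are 42 mm above the table and it lies along the fixture's x, at (-40, -100) mm there; the sides are free, a fixed stop at its front rises to 57 mm.
- truck_cab (a point): Middle of the cab's plan, 38 mm above the wheel bottoms: grip here across the truck's width (34 mm); cab 32 mm long, roof at 46 mm.
- tray: The empty blue tray, fixed to the bench, 200 (x) x 150 (y) x 45 mm, walls and floor 4 mm; origin at the centre of its underside. It stands left or right of the jig.
- returns_tray: The like tray with the two returned trucks in it; fixed.
- return_a: Returned truck in the returns tray, same as the truck; leave alone.
- return_b: Another returned truck; leave alone.
- flask: White bottle, 64 mm across, 140 mm tall, behind the jig; leave alone.
- tumbler: Jar-shaped tumbler, 70 mm across, 90 mm tall, behind the jig; leave alone.
- screw_cup: White cup, 60 mm across, 50 mm tall, in front of the jig; leave alone.
- van: White toy van, 60 x 31 x 32 mm, in front of the jig; leave alone.
- screwdriver: Screwdriver lying behind the left tray; leave alone.

How it is judged:
By the outcome, as a careful person would: the job done as asked, in the order asked, and still so for the second after the job is handed in, with the robot touching nothing.
It also fails if it takes over 70 s, if anything falls off the work surface, if the arm or the gripper's body presses on something with over 40 N, if the wrist force passes 120 N, or if a joint passes its speed limit or range.

## Working session

There is one attempt and no reset: what is moved stays moved. The work goes in short steps, Python scripts to look and compute and a tool call to move; the robot and the scene stay as the last step left them, time stands still between calls to the robot, and variables do not carry over. Pictures are saved under pics/ and viewed, at most 10 in all, crops included, and the job is handed in when it is done.

Besides the shell and the picture viewer there is one more tool, called after "Emit:" in YAML: its name, and indented under it one key for each argument. servo_tool: Moves the arm, as the interface text tells. Its arguments: {"type":"object","properties":{"deltas":{"type":"array"}},"required":["deltas"]}

```bash
mkdir -p pics; cat > h.py <<'E'
import numpy as np, cv2
from scipy.spatial.transform import Rotation as R
from rig import bot
def save(n,im): cv2.imwrite('pics/'+n,cv2.cvtColor(im,cv2.COLOR_RGB2BGR))
def c2w(name,o=None):
    c=bot.camera_info(name); f=210/np.tan(np.radians(c['vfov'])/2)
    if name=='wrist':
        o=o or bot.get_obs(); T=np.eye(4);T[:3,:3]=R.from_euler('xyz',o['tcp_rot']).as_matrix();T[:3,3]=o['ee_pos']
        return T@np.array(c['mount']),f,c['cx'],c['cy']
    T=np.eye(4);T[:3,:3]=cv2.Rodrigues(np.array(c['rvec'],float))[0];T[:3,3]=np.ravel(c['tvec'])
    return np.linalg.inv(T),f,c['cx'],c['cy']
def cloud(name,d,o=None):
    T,f,cx,cy=c2w(name,o); v,u=np.mgrid[:420,:560]
    P=np.stack([(u-cx)/f*d,(v-cy)/f*d,d],-1)
    W=P@T[:3,:3].T+T[:3,3]; W[d<=0]=np.nan
    return W
E
python3 - <<'E'
from h import *
print(bot.get_obs())
ims=[]
for n in ['top','side']:
    im,d=bot.capture(n); ims.append(im); W=cloud(n,d); np.save(n+'.npy',W); np.save(n+'_im.npy',im)
    print(n,{k:np.round(v,3) for k,v in bot.camera_info(n).items()})
    save(n+'0.png',cv2.resize(im,(784,588)))
    for t in ['fixture','console','pin','knob_mid','truck','tray','returns_tray','screw_cup','van','flask','tumbler','jaw_lip']:
        for r in bot.silhouettes(n,t)[:3]:
            m=r['region']; print(n,t,round(r['p'],2),np.round(r['location']),m.sum(),np.round(np.nanmedian(W[m],0)),np.round(np.nanpercentile(W[m],2,axis=0)),np.round(np.nanpercentile(W[m],98,axis=0)))
E
```

```text
{'time_s': 0.0, 'q': array([ 1.12539570e+00,  1.24482807e-01,  1.65168174e+00, -3.27541390e-05,
        1.36746765e+00, -8.25656636e-02]), 'joint_velocities': array([-4.36473222e-04,  4.80724014e-06, -3.71554961e-04,  7.59267974e-04,
        8.29964097e-04, -2.83530548e-05]), 'effort': array([ 4.88281275e-04, -4.17597556e+01, -3.59933925e+01,  7.74489529e-02,
        4.89303761e-02, -1.71980091e-04]), 'ee_pos': array([230.44024226, 607.09582004, 213.39689037]), 'tcp_rot': array([-3.13955741e+00, -1.36248692e-04,  2.77876420e+00]), 'wrist_force': array([-0.02519033, -0.06206166, -0.13662165]), 'wrist_torque': array([-0.0132726 ,  0.01506832, -0.01102193]), 'grasp_force': 0.0, 'grip_width': 95.44578778109677}
top {'vfov': np.float64(57.932), 'cx': np.float64(283.161), 'cy': np.float64(217.389), 'rvec': array([ 2.11, -2.1 ,  0.24]), 'tvec': array([ 19.157, 578.815, 884.614])}
top fixture 0.69 [294. 212.] 9831 [585.  -7.  16.] [ 476. -149.    8.] [684. 127. 376.]
top console 0.68 [270. 205.] 2558 [608.  54.  95.] [559. -14.  63.] [656. 150. 150.]
top pin 0.56 [279. 222.] 96 [558.  37. 10
[... 2642 characters left out ...]
ide screw_cup 0.67 [392. 223.] 614 [ 375. -196.   32.] [ 349. -254.    0.] [ 401. -168.   51.]
side screw_cup 0.28 [252. 222.] 139 [626.  44. 143.] [613. -10. 105.] [649.  50. 156.]
side van 0.56 [338. 351.] 484 [377. 200.  30.] [363. 166.  12.] [391. 223.  34.]
side van 0.33 [392. 222.] 572 [ 375. -193.   34.] [ 349. -225.    6.] [ 401. -168.   51.]
side flask 0.92 [179. 259.] 1380 [760. 141.  81.] [742. 110.   9.] [794. 158. 140.]
side flask 0.58 [253. 250.] 3059 [611.  70.  94.] [559. -14.  44.] [664. 156. 145.]
side tumbler 0.63 [226. 198.] 1028 [764. -77.  63.] [ 740. -122.    7.] [800. -63.  92.]
side jaw_lip 0.53 [302. 212.] 275 [ 578. -102.   70.] [ 558. -131.   14.] [590. -96.  76.]
```

View pics/top0.png

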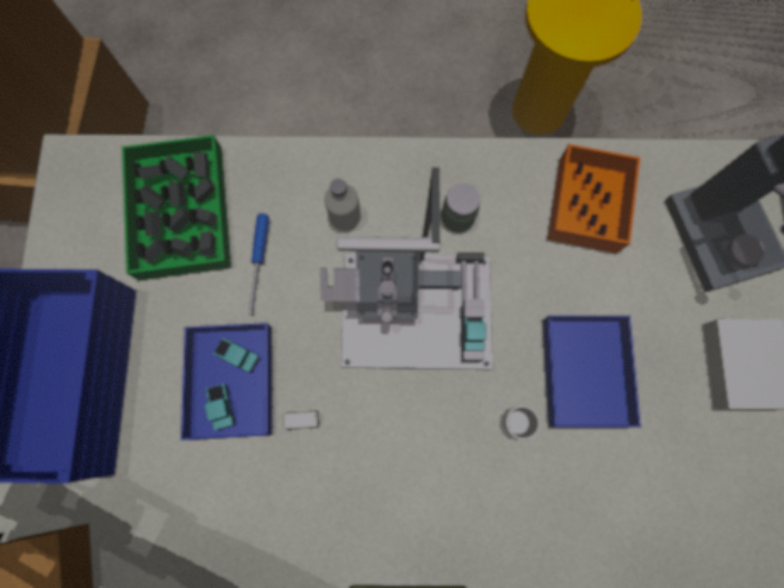

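View pics/side0.png

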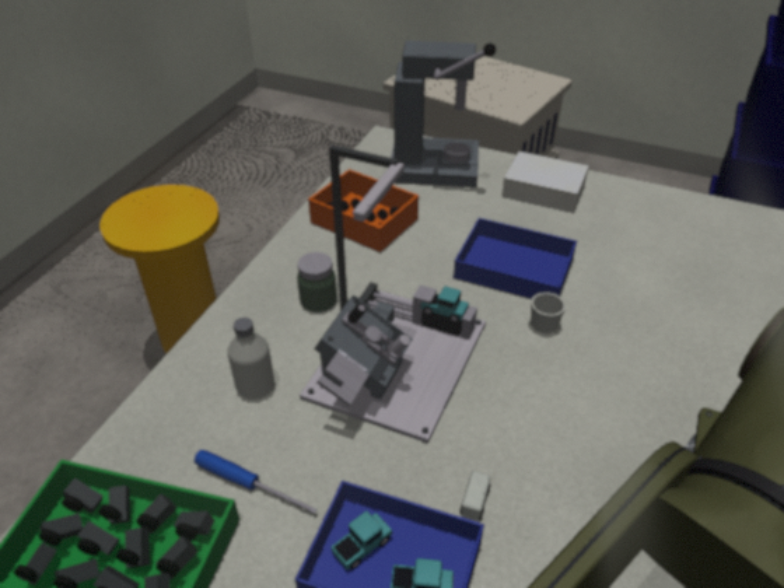

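The top picture shows the jig centred near (415,310), with the wing notch at (335,285), the truck at (475,330), the empty tray on the right at (590,370) and the returns tray on the left at (225,380). The side picture agrees. Next I fit the jig model to the depth clouds.

```bash
cat >> h.py <<'E'
from scipy.optimize import least_squares
CR=np.array([[np.sqrt(3)/2,0,-.5],[0,1,0],[.5,0,np.sqrt(3)/2]]); CO=np.array([30,55,92.])  # console->fixture
def sdbox(p,lo,hi):
    c=(np.array(lo)+hi)/2;h=(np.array(hi)-lo)/2;q=abs(p-c)-h
    return np.linalg.norm(np.maximum(q,0),axis=1)+np.minimum(q.max(1),0)
def sdf(F):
    C=(F-CO)@CR
    return np.stack([sdbox(F,[-105,-140,0],[115,140,12]),sdbox(C,[-60,-55,-32],[60,55,0]),sdbox(C,[-29,50,-8],[29,118,0])],1)
def w2f(W,p):
    return (W-[p[0],p[1],p[2]])@R.from_euler('z',p[3]).as_matrix()
def f2w(F,p): return np.asarray(F)@R.from_euler('z',p[3]).as_matrix().T+[p[0],p[1],p[2]]
def con2w(C,p): return f2w(np.asarray(C)@CR.T+CO,p)
def fitfix(W,p0=(577,-8,0,0.)):
    W=W.reshape(-1,3);W=W[~np.isnan(W).any(1)]
    p=np.array(p0,float)
    for t in (15,8,5,4):
        F=w2f(W,p);s=sdf(F);a=abs(s).min(1)
        k=(a<t)&(F[:,2]>4+p[2]*0)
        X=W[k]
        def res(q):
            s=sdf(w2f(X,q)); return abs(s).min(1)
        p=least_squares(res,p,loss='soft_l1',f_scale=1.).x
    return p,k.sum(),np.median(res(p))
E
python3 - <<'E'
from h import *
for n in ['top','side']:
    W=np.load(n+'.npy'); r=fitfix(W); p=r[0]; print(n,np.round(p,4),r[1:])
    ok=~np.isnan(W).any(2); S=W[ok]
    tb=S[(S[:,2]>-10)&(S[:,2]<3)&(S[:,0]>350)&(S[:,0]<700)]; print('table z',np.median(tb[:,2]))
    k=(S[:,2]>40)&(S[:,2]<50)&(S[:,1]<-230)&(S[:,1]>-430)&(S[:,0]>340)&(S[:,0]<600)
    print('tray rim',cv2.minAreaRect(S[k][:,:2].astype(np.float32)),k.sum())
    for nm,c in dict(knobtop=[40,0,48],pintop=[-40,0,51]).items(): print(nm,np.round(con2w(c,p),1))
    print('truck',np.round(f2w([-40,-100,42],p),1))
E
```

```text
top [ 5.763108e+02 -1.594230e+01 -2.575000e-01 -6.600000e-03] (np.int64(6989), np.float64(1.100696522170292))
table z -0.24707303507551615
tray rim ((466.25067138671875, -330.1105651855469), (199.4434051513672, 151.68096923828125), 0.1679183542728424) 526
knobtop [617.3  38.8 153.3]
pintop [546.5  39.3 115.9]
truck [ 535.6 -115.7   41.7]
side [ 5.777003e+02 -1.577520e+01 -4.630000e-01 -6.200000e-03] (np.int64(7000), np.float64(1.0138682840612887))
table z -0.35334659694331094
tray rim ((468.06219482421875, -327.9757080078125), (200.3456268310547, 157.96275329589844), 0.46988052129745483) 420
knobtop [618.7  39.  153.1]
pintop [547.9  39.4 115.7]
truck [ 537.1 -115.5   41.5]
```

```bash
cat >> h.py <<'E'
P=np.array([577,-15.9,-.2,-.0064])
def pose(o): return np.array(o['ee_pos']),R.from_euler('xyz',o['tcp_rot'])
def Rcon(p=None,flip=False):  # tool along -console z ; tool x = down-slope (flip: up-slope)
    p=P if p is None else p
    M=R.from_euler('z',p[3]).as_matrix()@CR@np.diag([-1,1,-1.]) 
    return R.from_matrix(M@np.diag([-1,-1,1.]) if flip else M)
def plan(x,r,tx,tr,smax=35,n=None):
    """rows from commanded pose (x,r) to (tx,tr); prints rounded rows, returns simulated end"""
    rv=(r.inv()*tr).as_rotvec(); n=n or int(max(np.ceil(np.linalg.norm(tx-x)/smax),np.ceil(np.linalg.norm(rv)/.12),1))
    x0,r0=x,r; out=[]
    for i in range(1,n+1):
        wx=x0+(tx-x0)*i/n; wr=r0*R.from_rotvec(rv*i/n)
        d=np.round(r.inv().apply(wx-x)/10,2); a=np.round((r.inv()*wr).as_rotvec(),3)
        x=x+r.apply(d*10); r=r*R.from_rotvec(a)
        out.append({k:float(v) for k,v in zip(['x','y','z','ax','ay','az'],[*d,*a]) if v})
    import json; print(len(out),json.dumps(out)); return x,r
E
python3 - <<'E'
from h import *
print(np.round(bot.camera_info('wrist')['mount'],3), bot.camera_info('wrist')['vfov'])
x,r=pose(bot.get_obs())
print(np.round(r.as_matrix(),3))
t=con2w([-10,0,170],P); print(t)
print('A');x1,r1=plan(x,r,np.array([380,300,330.]),Rcon()); plan(x1,r1,t,Rcon())
print('B');plan(x,r,t,Rcon(flip=True))
E
```

```text
[[ 1.00000e-03 -9.63000e-01 -2.68000e-01  7.44010e+01]
 [ 1.00000e+00  1.00000e-03  0.00000e+00  3.60000e-02]
 [-0.00000e+00 -2.68000e-01  9.63000e-01 -1.70042e+02]
 [ 0.00000e+00  0.00000e+00  0.00000e+00  1.00000e+00]] 59.33923012059388
[[-0.935  0.355 -0.   ]
 [ 0.355  0.935 -0.   ]
 [ 0.    -0.    -1.   ]]
[513.69304732  39.50629645 234.02431864]
A
11 [{"x": -2.26, "y": -2.13, "z": -1.05, "ax": -0.008, "ay": -0.047, "az": -0.032}, {"x": -2.24, "y": -2.2, "z": -0.96, "ax": -0.009, "ay": -0.047, "az": -0.031}, {"x": -2.21, "y": -2.26, "z": -0.87, "ax": -0.008, "ay": -0.047, "az": -0.032}, {"x": -2.18, "y": -2.32, "z": -0.79, "ax": -0.009, "ay": -0.047, "az": -0.032}, {"x": -2.14, "y": -2.38, "z": -0.71, "ax": -0.008, "ay": -0.048, "az": -0.031}, {"x": -2.1, "y": -2.45, "z": -0.63, "ax": -0.009, "ay": -0.047, "az": -0.032}, {"x": -2.05, "y": -2.5, "z": -0.55, "ax": -0.008, "ay": -0.047, "az": -0.032}, {"x": -1.98, "y": -2.57, "z": -0.48, "ax": -0.009, "ay": -0.047, "az": -0.031}, {"x": -1.93, "y": -2.62, "z": -0.41, "ax": -0.008, "ay": -0.047, "az": -0.032}, {"x": -1.87, "y": -2.68,
[... 1596 characters left out ...]
"ay": 0.006, "az": 0.112}, {"x": -1.46, "y": 2.2, "z": -0.14, "ax": -0.03, "ay": 0.005, "az": 0.112}, {"x": -1.2, "y": 2.36, "z": -0.08, "ax": -0.03, "ay": 0.005, "az": 0.113}, {"x": -0.93, "y": 2.47, "z": -0.02, "ax": -0.03, "ay": 0.006, "az": 0.112}, {"x": -0.65, "y": 2.57, "z": 0.05, "ax": -0.031, "ay": 0.005, "az": 0.113}, {"x": -0.36, "y": 2.62, "z": 0.14, "ax": -0.03, "ay": 0.006, "az": 0.112}, {"x": -0.06, "y": 2.63, "z": 0.21, "ax": -0.03, "ay": 0.005, "az": 0.113}, {"x": 0.23, "y": 2.62, "z": 0.29, "ax": -0.03, "ay": 0.005, "az": 0.112}, {"x": 0.52, "y": 2.57, "z": 0.37, "ax": -0.03, "ay": 0.006, "az": 0.113}, {"x": 0.81, "y": 2.48, "z": 0.44, "ax": -0.03, "ay": 0.005, "az": 0.112}]
```

Emit:
servo_tool:
  deltas:
    - {"x": -2.26,"y": -2.13,"z": -1.05,"ax": -0.008,"ay": -0.047,"az": -0.032}
    - {"x": -2.24,"y": -2.2,"z": -0.96,"ax": -0.009,"ay": -0.047,"az": -0.031}
    - {"x": -2.21,"y": -2.26,"z": -0.87,"ax": -0.008,"ay": -0.047,"az": -0.032}
    - {"x": -2.18,"y": -2.32,"z": -0.79,"ax": -0.009,"ay": -0.047,"az": -0.032}
    - {"x": -2.14,"y": -2.38,"z": -0.71,"ax": -0.008,"ay": -0.048,"az": -0.031}
    - {"x": -2.1,"y": -2.45,"z": -0.63,"ax": -0.009,"ay": -0.047,"az": -0.032}
    - {"x": -2.05,"y": -2.5,"z": -0.55,"ax": -0.008,"ay": -0.047,"az": -0.032}
    - {"x": -1.98,"y": -2.57,"z": -0.48,"ax": -0.009,"ay": -0.047,"az": -0.031}
    - {"x": -1.93,"y": -2.62,"z": -0.41,"ax": -0.008,"ay": -0.047,"az": -0.032}
    - {"x": -1.87,"y": -2.68,"z": -0.34,"ax": -0.009,"ay": -0.047,"az": -0.031}
    - {"x": -1.79,"y": -2.73,"z": -0.28,"ax": -0.008,"ay": -0.047,"az": -0.032}

```text
schema error: expected keys x, y, z, ax, ay, az, hand
```

Emit:
servo_tool:
  deltas:
    - {"x": -0.77,"y": -2.88,"z": 1.68}
    - {"x": -0.77,"y": -2.89,"z": 1.67}
    - {"x": -0.77,"y": -2.88,"z": 1.68}
    - {"x": -0.77,"y": -2.89,"z": 1.67}
    - {"x": -0.77,"y": -2.88,"z": 1.68}
    - {"x": -0.77,"y": -2.89,"z": 1.68}
    - {"x": -0.77,"y": -2.88,"z": 1.67}
    - {"x": -0.77,"y": -2.89,"z": 1.68}
    - {"x": -0.77,"y": -2.88,"z": 1.68}
    - {}
    - {}

```text
schema error: expected keys x, y, z, ax, ay, az, hand
```

```bash
python3 - <<'E'
from h import *
o=bot.get_obs(); print(o['time_s'],np.round(o['ee_pos'],1),np.round(o['q'],2),np.round((pose(o)[1].inv()*Rcon()).as_rotvec(),4))
im,d=bot.capture('wrist'); save('w1.png',cv2.resize(im,(784,588)))
W=cloud('wrist',d,o); np.save('w.npy',W)
r=fitfix(W,P); print(np.round(r[0],4),r[1:])
for t in ['pin','knob_mid','truck','jaw_lip']:
    for s in bot.silhouettes('wrist',t)[:1]:
        F=w2f(W[s['region']],P); C=(F-CO)@CR
        print(t,round(s['p'],2),s['location'],'fix',np.round(np.nanpercentile(F,[5,50,95],axis=0),1).tolist(),'con',np.round(np.nanpercentile(C,[5,50,95],axis=0),1).tolist())
E
```

```text
1.3 [230.7 607.6 214.7] [ 1.13  0.12  1.65  0.    1.37 -0.08] [-0.0934 -0.518  -0.3482]
[ 5.77e+02 -1.59e+01 -2.00e-01 -6.40e-03] (np.int64(0), np.float64(nan))
  return _methods._mean(a, axis=axis, dtype=dtype,
  ret = ret.dtype.type(ret / rcount)
```

View pics/w1.png

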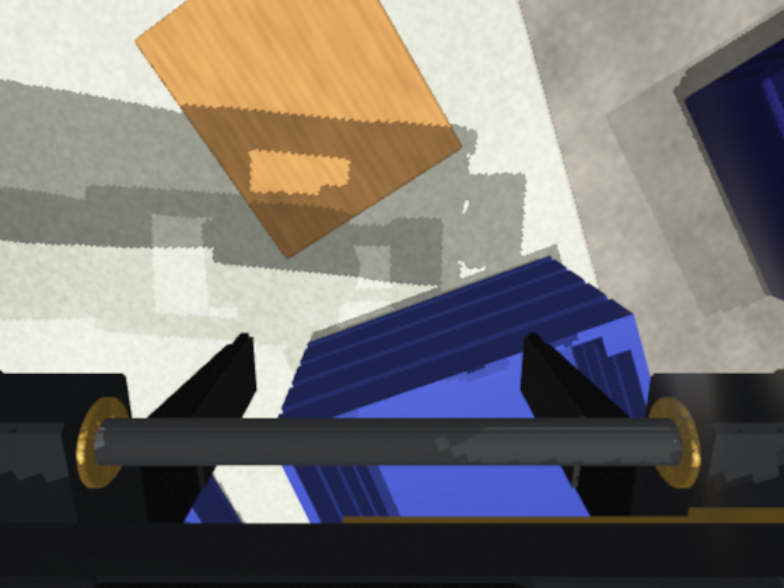

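The picture shows the view from the start pose: the fingers at (250,360) and (530,360) over the bench corner. Nothing moved, because every row needs all seven keys.

```bash
python3 - <<'E'
s=open('h.py').read()
s=s.replace("smax=35,n=None):","smax=35,n=None,hand=5):").replace("for k,v in zip(['x','y','z','ax','ay','az'],[*d,*a]) if v}","for k,v in zip(['x','y','z','ax','ay','az','hand'],[*d,*a,hand])}")
s=s.replace("float(v) for","int(v) if v==int(v) else float(v) for")
open('h.py','w').write(s)
from h import *
x,r=pose(bot.get_obs())
x1,r1=plan(x,r,np.array([380,300,330.]),Rcon()); plan(x1,r1,con2w([-10,0,170],P),Rcon())
E
```

```text
11 [{"x": -2.26, "y": -2.13, "z": -1.05, "ax": -0.008, "ay": -0.047, "az": -0.032, "hand": 5}, {"x": -2.24, "y": -2.2, "z": -0.96, "ax": -0.009, "ay": -0.047, "az": -0.031, "hand": 5}, {"x": -2.21, "y": -2.26, "z": -0.87, "ax": -0.008, "ay": -0.047, "az": -0.032, "hand": 5}, {"x": -2.18, "y": -2.32, "z": -0.79, "ax": -0.009, "ay": -0.047, "az": -0.032, "hand": 5}, {"x": -2.14, "y": -2.38, "z": -0.71, "ax": -0.008, "ay": -0.047, "az": -0.031, "hand": 5}, {"x": -2.1, "y": -2.45, "z": -0.63, "ax": -0.009, "ay": -0.048, "az": -0.032, "hand": 5}, {"x": -2.04, "y": -2.5, "z": -0.56, "ax": -0.008, "ay": -0.047, "az": -0.032, "hand": 5}, {"x": -1.99, "y": -2.57, "z": -0.48, "ax": -0.009, "ay": -0.047, "az": -0.031, "hand": 5}, {"x": -1.93, "y": -2.62, "z": -0.41, "ax": -0.008, "ay": -0.047, "az": -0.032, "hand": 5}, {"x": -1.86, "y": -2.68, "z": -0.34, "ax": -0.009, "ay": -0.047, "az": -0.031, "hand": 5}, {"x": -1.79, "y": -2.74, "z": -0.28, "ax": -0.008, "ay": -0.047, "az": -0.032, "hand": 5}]
9 [{"x": -0.77, "y": -2.88, "z": 1.68, "ax": 0, "ay": 0, "az": 0, "hand": 5}, {"x": -0.77, "y": -2.89, "z": 1.67, "ax": 0, "ay": 0, "az": 0, "hand": 5}, {"x": -0.77, "y": -2.88, "z": 1.68, "ax": 0, "ay": 0, "az": 0, "hand": 5}, {"x": -0.77, "y": -2.88, "z": 1.68, "ax": 0, "ay": 0, "az": 0, "hand": 5}, {"x": -0.77, "y": -2.89, "z": 1.67, "ax": 0, "ay": 0, "az": 0, "hand": 5}, {"x": -0.77, "y": -2.88, "z": 1.68, "ax": 0, "ay": 0, "az": 0, "hand": 5}, {"x": -0.77, "y": -2.89, "z": 1.68, "ax": 0, "ay": 0, "az": 0, "hand": 5}, {"x": -0.77, "y": -2.88, "z": 1.67, "ax": 0, "ay": 0, "az": 0, "hand": 5}, {"x": -0.77, "y": -2.88, "z": 1.68, "ax": 0, "ay": 0, "az": 0, "hand": 5}]
```

Emit:
servo_tool:
  deltas:
    - {"x": -2.26,"y": -2.13,"z": -1.05,"ax": -0.008,"ay": -0.047,"az": -0.032,"hand": 5}
    - {"x": -2.24,"y": -2.2,"z": -0.96,"ax": -0.009,"ay": -0.047,"az": -0.031,"hand": 5}
    - {"x": -2.21,"y": -2.26,"z": -0.87,"ax": -0.008,"ay": -0.047,"az": -0.032,"hand": 5}
    - {"x": -2.18,"y": -2.32,"z": -0.79,"ax": -0.009,"ay": -0.047,"az": -0.032,"hand": 5}
    - {"x": -2.14,"y": -2.38,"z": -0.71,"ax": -0.008,"ay": -0.047,"az": -0.031,"hand": 5}
    - {"x": -2.1,"y": -2.45,"z": -0.63,"ax": -0.009,"ay": -0.048,"az": -0.032,"hand": 5}
    - {"x": -2.04,"y": -2.5,"z": -0.56,"ax": -0.008,"ay": -0.047,"az": -0.032,"hand": 5}
    - {"x": -1.99,"y": -2.57,"z": -0.48,"ax": -0.009,"ay": -0.047,"az": -0.031,"hand": 5}
    - {"x": -1.93,"y": -2.62,"z": -0.41,"ax": -0.008,"ay": -0.047,"az": -0.032,"hand": 5}
    - {"x": -1.86,"y": -2.68,"z": -0.34,"ax": -0.009,"ay": -0.047,"az": -0.031,"hand": 5}
    - {"x": -1.79,"y": -2.74,"z": -0.28,"ax": -0.008,"ay": -0.047,"az": -0.032,"hand": 5}

```text
time_s: 2.47
ee_pos: [380.2, 298.8, 330.8]
tcp_rot: [-3.141, 0.526, 3.137]
wrist_force: [1.2, 0.2, 0.8]
grip_width: 49.9
grasp_force: 0.0
```

Emit:
servo_tool:
  deltas:
    - {"x": -0.77,"y": -2.88,"z": 1.68,"ax": 0,"ay": 0,"az": 0,"hand": 5}
    - {"x": -0.77,"y": -2.89,"z": 1.67,"ax": 0,"ay": 0,"az": 0,"hand": 5}
    - {"x": -0.77,"y": -2.88,"z": 1.68,"ax": 0,"ay": 0,"az": 0,"hand": 5}
    - {"x": -0.77,"y": -2.88,"z": 1.68,"ax": 0,"ay": 0,"az": 0,"hand": 5}
    - {"x": -0.77,"y": -2.89,"z": 1.67,"ax": 0,"ay": 0,"az": 0,"hand": 5}
    - {"x": -0.77,"y": -2.88,"z": 1.68,"ax": 0,"ay": 0,"az": 0,"hand": 5}
    - {"x": -0.77,"y": -2.89,"z": 1.68,"ax": 0,"ay": 0,"az": 0,"hand": 5}
    - {"x": -0.77,"y": -2.88,"z": 1.67,"ax": 0,"ay": 0,"az": 0,"hand": 5}
    - {"x": -0.77,"y": -2.88,"z": 1.68,"ax": 0,"ay": 0,"az": 0,"hand": 5}
    - {"x": 0,"y": 0,"z": 0,"ax": 0,"ay": 0,"az": 0,"hand": 5}
    - {"x": 0,"y": 0,"z": 0,"ax": 0,"ay": 0,"az": 0,"hand": 5}
    - {"x": 0,"y": 0,"z": 0,"ax": 0,"ay": 0,"az": 0,"hand": 5}

```text
time_s: 3.47
ee_pos: [513.6, 39.6, 234.3]
tcp_rot: [3.141, 0.524, 3.134]
wrist_force: [0.8, 0.1, 0.3]
grip_width: 49.8
grasp_force: 0.0
```

```bash
cat > look.py <<'E'
import sys
from h import *
o=bot.get_obs(); x,r_=pose(o)
print(o['time_s'],np.round(o['ee_pos'],1),np.round(o['q'],2),'roterr',np.round((r_.inv()*Rcon()).as_rotvec(),4),'tcp con',np.round((w2f(x[None],P)-CO)@CR,1))
im,d=bot.capture('wrist'); save(sys.argv[1],cv2.resize(im,(784,588)))
W=cloud('wrist',d,o); np.save('w.npy',W)
r=fitfix(W,P); print(np.round(r[0],4),r[1:])
for t in sys.argv[2:]:
    for s in bot.silhouettes('wrist',t)[:1]:
        F=w2f(W[s['region']],P); C=(F-CO)@CR
        print(t,round(s['p'],2),s['location'],'fix',np.round(np.nanpercentile(F,[5,50,95],axis=0),1).tolist(),'con',np.round(np.nanpercentile(C,[5,50,95],axis=0),1).tolist())
E
python3 look.py w2.png pin knob_mid truck jaw_lip
```

```text
3.4667 [513.6  39.6 234.3] [-0.04 -0.55  2.25  0.02  0.92 -1.61] roterr [-0.0002  0.0001 -0.0007] tcp con [[-9.900e+00  1.000e-01  1.703e+02]]
[ 5.77110e+02 -1.71195e+01 -4.27500e-01 -6.40000e-03] (np.int64(47096), np.float64(0.4755419430495724))
pin 0.89 [275.5, 155.0] fix [[-36.7, 44.4, 80.4], [-27.7, 54.1, 111.4], [-12.7, 64.5, 117.9]] con [[-51.9, -10.6, 15.6], [-44.6, -0.9, 49.5], [-35.2, 9.5, 51.6]]
knob_mid 0.68 [275.2, 153.4] fix [[-36.7, 43.7, 80.2], [-27.5, 54.1, 111.3], [-11.8, 64.6, 118.0]] con [[-51.9, -11.3, 15.4], [-44.2, -0.9, 49.4], [-34.9, 9.6, 51.5]]
truck 0.76 [92.1, 108.3] fix [[-77.4, -114.0, 51.7], [-58.4, -92.5, 71.1], [-20.6, -83.3, 88.3]] con [[-108.0, -169.0, -4.3], [-81.9, -147.5, 28.4], [-57.7, -138.3, 40.7]]
jaw_lip 0.86 [115.9, 153.4] fix [[-18.9, -116.1, 22.2], [-1.5, -93.8, 72.7], [11.0, -82.6, 74.1]] con [[-55.9, -171.1, -47.3], [-42.1, -148.8, -1.4], [-26.6, -137.6, 7.4]]
```

View pics/w2.png

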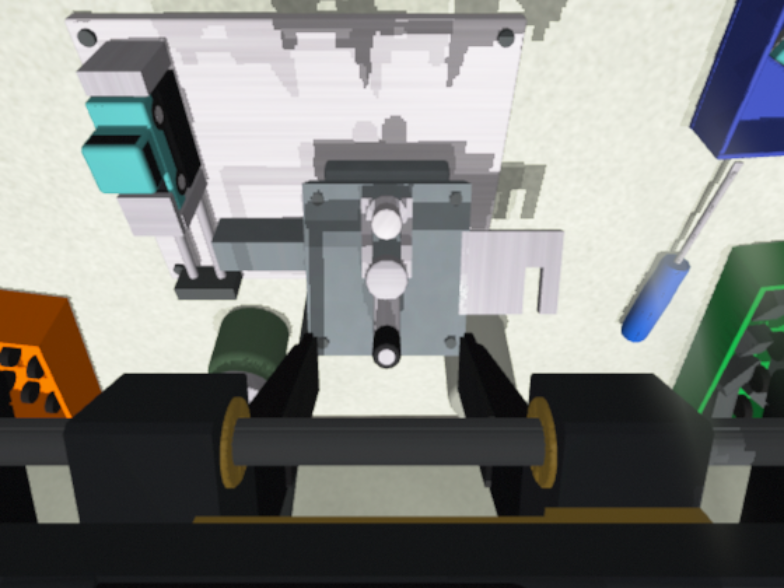

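The wrist picture shows, with the robot side at the top, the pin at (386,222), hub at (386,280), knob at (387,350), notch at (535,285) and truck cab at (120,165). Crank and pin are in line, as the fit expects. I move onto the pin.

Emit:
servo_tool:
  deltas:
    - {"x": 1.5,"y": -0.07,"z": 1.5,"ax": 0,"ay": 0,"az": 0,"hand": 5}
    - {"x": 1.5,"y": 0,"z": 1.5,"ax": 0,"ay": 0,"az": 0,"hand": 5}
    - {"x": 0,"y": 0,"z": 3,"ax": 0,"ay": 0,"az": 0,"hand": 5}
    - {"x": 0,"y": 0,"z": 3,"ax": 0,"ay": 0,"az": 0,"hand": 5}
    - {"x": 0,"y": 0,"z": 2,"ax": 0,"ay": 0,"az": 0,"hand": 5}
    - {"x": 0,"y": 0,"z": 2,"ax": 0,"ay": 0,"az": 0,"hand": 5}
    - {"x": 0,"y": 0,"z": 1,"ax": 0,"ay": 0,"az": 0,"hand": 5}
    - {"x": 0,"y": 0,"z": 0.5,"ax": 0,"ay": 0,"az": 0,"hand": 5}
    - {"x": 0,"y": 0,"z": 0.5,"ax": 0,"ay": 0,"az": 0,"hand": 5}
    - {"x": 0,"y": 0,"z": 0,"ax": 0,"ay": 0,"az": 0,"hand": 5}
    - {"x": 0,"y": 0,"z": 0,"ax": 0,"ay": 0,"az": 0,"hand": 5}

```text
time_s: 4.63
ee_pos: [563.0, 38.9, 89.9]
tcp_rot: [-3.141, 0.525, 3.136]
wrist_force: [-0.1, 0.7, 0.4]
grip_width: 50.5
grasp_force: 0.0
```

```bash
sed -i 's/^P=.*/P=np.array([577.2,-16.5,-.3,-.0064])/' h.py; python3 look.py w3.png pin
```

```text
4.6333 [563.   38.9  89.9] [-0.03 -0.25  2.29  0.02  0.57 -1.62] roterr [0.     0.001  0.0004] tcp con [[-39.5   0.3  20.7]]
[ 5.773333e+02 -1.761890e+01 -2.461000e-01 -6.400000e-03] (np.int64(94506), np.float64(0.38145457006167316))
pin 0.58 [273.9, 260.6] fix [[-36.9, 44.9, 80.4], [-28.7, 54.5, 103.9], [-14.0, 64.1, 117.5]] con [[-51.8, -10.1, 15.9], [-46.6, -0.5, 41.3], [-36.7, 9.1, 51.6]]
```

View pics/w3.png

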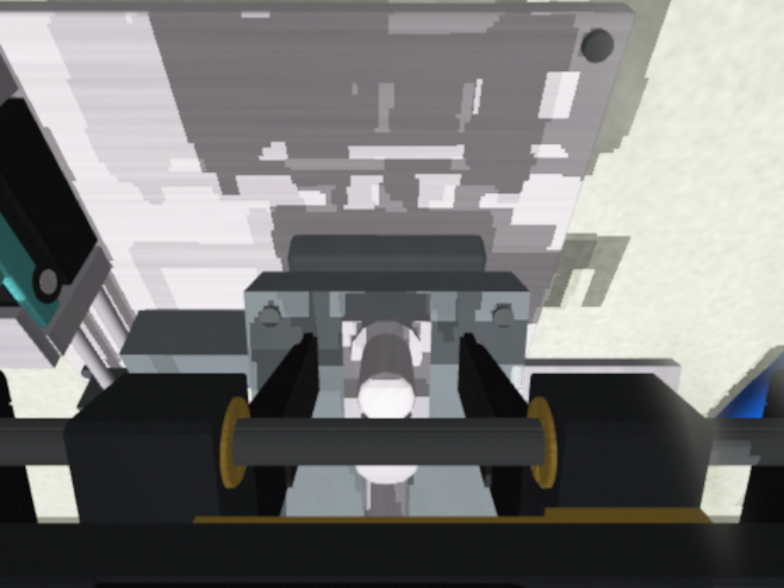

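The pin's grip at (387,370) sits midway between the fingertips at (318,340) and (460,340). I close on it.

Emit:
servo_tool:
  deltas:
    - {"x": 0,"y": -0.05,"z": 0,"ax": 0,"ay": 0,"az": 0,"hand": 2.5}
    - {"x": 0,"y": 0,"z": 0,"ax": 0,"ay": 0,"az": 0,"hand": 2.0}
    - {"x": 0,"y": 0,"z": 0,"ax": 0,"ay": 0,"az": 0,"hand": 1.0}
    - {"x": 0,"y": 0,"z": 0,"ax": 0,"ay": 0,"az": 0,"hand": 1.0}
    - {"x": 0,"y": 0,"z": 0,"ax": 0,"ay": 0,"az": 0,"hand": 1.0}
    - {"x": 0,"y": 0,"z": 0,"ax": 0,"ay": 0,"az": 0,"hand": 1.0}
    - {"x": 0,"y": 0,"z": 0,"ax": 0,"ay": 0,"az": 0,"hand": 1.0}
    - {"x": 0,"y": 0,"z": 0,"ax": 0,"ay": 0,"az": 0,"hand": 1.0}

```text
time_s: 5.4
ee_pos: [562.7, 38.0, 89.2]
tcp_rot: [-3.141, 0.524, 3.135]
wrist_force: [-1.1, -0.0, 1.2]
grip_width: 17.7
grasp_force: 30.0
```

Emit:
servo_tool:
  deltas:
    - {"x": 0,"y": 0,"z": -0.3,"ax": 0,"ay": 0,"az": 0,"hand": 1.0}
    - {"x": 0,"y": 0,"z": -0.4,"ax": 0,"ay": 0,"az": 0,"hand": 1.0}
    - {"x": 0,"y": 0,"z": -0.5,"ax": 0,"ay": 0,"az": 0,"hand": 1.0}
    - {"x": 0,"y": 0,"z": -0.6,"ax": 0,"ay": 0,"az": 0,"hand": 1.0}
    - {"x": 0,"y": 0,"z": -0.6,"ax": 0,"ay": 0,"az": 0,"hand": 1.0}
    - {"x": 0,"y": 0,"z": -0.6,"ax": 0,"ay": 0,"az": 0,"hand": 1.0}
    - {"x": 0,"y": 0,"z": -0.6,"ax": 0,"ay": 0,"az": 0,"hand": 1.0}
    - {"x": 0,"y": 0,"z": -0.6,"ax": 0,"ay": 0,"az": 0,"hand": 1.0}
    - {"x": 0,"y": 0,"z": -0.6,"ax": 0,"ay": 0,"az": 0,"hand": 1.0}
    - {"x": 0,"y": 0,"z": -0.7,"ax": 0,"ay": 0,"az": 0,"hand": 1.0}
    - {"x": 0,"y": 0,"z": 0,"ax": 0,"ay": 0,"az": 0,"hand": 1.0}
    - {"x": 0,"y": 0,"z": 0,"ax": 0,"ay": 0,"az": 0,"hand": 1.0}

```text
time_s: 6.4
ee_pos: [535.3, 38.2, 137.4]
tcp_rot: [-3.141, 0.525, 3.135]
wrist_force: [-0.3, -0.2, -1.0]
grip_width: 17.4
grasp_force: 30.0
```

```bash
python3 look.py w4.png pin
```

```text
6.4 [535.3  38.2 137.4] [-0.04 -0.39  2.32  0.02  0.7  -1.62] roterr [-0.0003  0.0011 -0.0001] tcp con [[-39.7  -0.6  75.7]]
[ 5.772037e+02 -1.734350e+01 -3.665000e-01 -6.400000e-03] (np.int64(65601), np.float64(0.40400868238060283))
pin 0.66 [275.8, 256.6] fix [[-64.2, 46.7, 101.8], [-56.1, 54.1, 150.8], [-29.9, 62.0, 165.3]] con [[-51.5, -8.3, 38.8], [-47.0, -0.9, 95.6], [-37.3, 7.0, 106.9]]
```

View pics/w4.png

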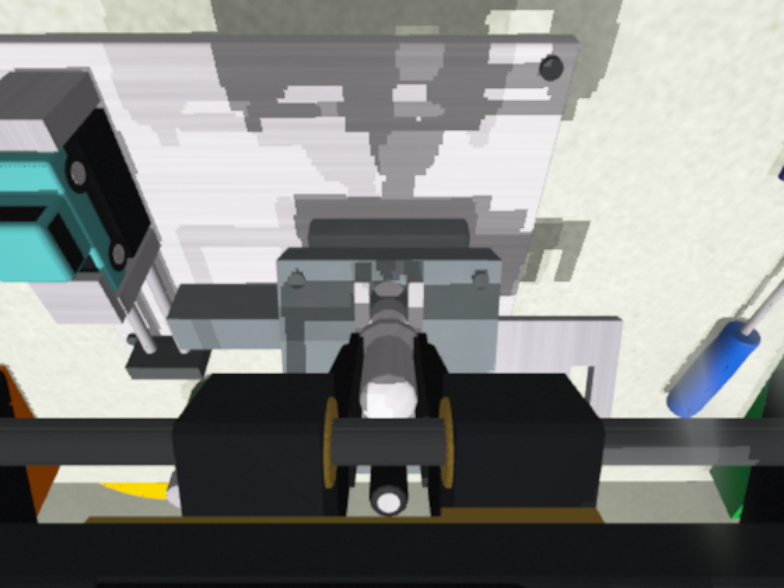

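The picture shows the pin held at (388,380), drawn clear of the fork at (388,290), with the knob at (388,500). I carry it left, then up the slope, then lower it beyond the wing's upper edge.

Emit:
servo_tool:
  deltas:
    - {"x": 0,"y": 1.5,"z": 0,"ax": 0,"ay": 0,"az": 0,"hand": 1.0}
    - {"x": 0,"y": 3,"z": 0,"ax": 0,"ay": 0,"az": 0,"hand": 1.0}
    - {"x": 0,"y": 3,"z": 0,"ax": 0,"ay": 0,"az": 0,"hand": 1.0}
    - {"x": 0,"y": 2.5,"z": 0,"ax": 0,"ay": 0,"az": 0,"hand": 1.0}
    - {"x": -2,"y": 0,"z": 0,"ax": 0,"ay": 0,"az": 0,"hand": 1.0}
    - {"x": -2.6,"y": 0,"z": 0,"ax": 0,"ay": 0,"az": 0,"hand": 1.0}
    - {"x": -2.5,"y": 0,"z": 0,"ax": 0,"ay": 0,"az": 0,"hand": 1.0}
    - {"x": -1.5,"y": 0,"z": 0,"ax": 0,"ay": 0,"az": 0,"hand": 1.0}
    - {"x": 0,"y": 0,"z": 0,"ax": 0,"ay": 0,"az": 0,"hand": 1.0}
    - {"x": 0,"y": 0,"z": 0,"ax": 0,"ay": 0,"az": 0,"hand": 1.0}

```text
time_s: 7.33
ee_pos: [610.5, 137.6, 179.2]
tcp_rot: [-3.141, 0.522, 3.135]
wrist_force: [0.1, -0.9, -1.2]
grip_width: 17.6
grasp_force: 30.0
```

```bash
python3 look.py w5.png pin
```

```text
7.3333 [610.5 137.6 179.2] [ 0.18 -0.19  2.09 -0.14  0.74 -1.31] roterr [-0.0005 -0.0012 -0.0005] tcp con [[45.7 99.3 74.7]]
[ 5.772028e+02 -1.696790e+01 -3.463000e-01 -6.500000e-03] (np.int64(47771), np.float64(0.45977478037325525))
pin 0.94 [276.6, 261.4] fix [[10.3, 146.6, 144.5], [18.3, 154.0, 193.0], [43.9, 161.8, 207.2]] con [[33.7, 91.6, 38.9], [38.3, 99.0, 94.9], [48.1, 106.8, 105.9]]
```

View pics/w5.png

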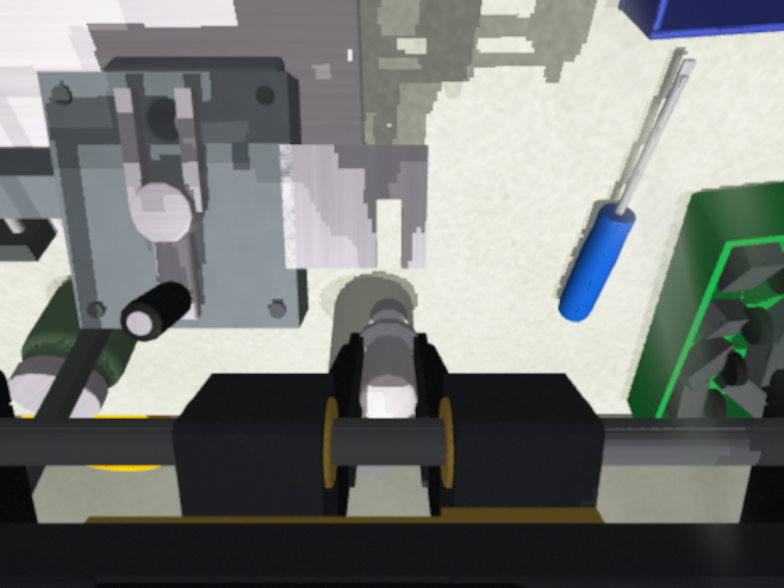

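The picture shows the held pin at (388,330), in line with the slot at (388,235) and just beyond the wing's upper edge at row 268. I lower it 53 mm.

Emit:
servo_tool:
  deltas:
    - {"x": 0,"y": 0,"z": 1,"ax": 0,"ay": 0,"az": 0,"hand": 1.0}
    - {"x": 0,"y": 0,"z": 1,"ax": 0,"ay": 0,"az": 0,"hand": 1.0}
    - {"x": 0,"y": 0,"z": 1,"ax": 0,"ay": 0,"az": 0,"hand": 1.0}
    - {"x": 0,"y": 0,"z": 1,"ax": 0,"ay": 0,"az": 0,"hand": 1.0}
    - {"x": 0,"y": 0,"z": 0.8,"ax": 0,"ay": 0,"az": 0,"hand": 1.0}
    - {"x": 0,"y": 0,"z": 0.5,"ax": 0,"ay": 0,"az": 0,"hand": 1.0}
    - {"x": 0,"y": 0,"z": 0,"ax": 0,"ay": 0,"az": 0,"hand": 1.0}
    - {"x": 0,"y": 0,"z": 0,"ax": 0,"ay": 0,"az": 0,"hand": 1.0}
    - {"x": 0,"y": 0,"z": 0,"ax": 0,"ay": 0,"az": 0,"hand": 1.0}

```text
time_s: 8.18
ee_pos: [637.1, 137.6, 134.3]
tcp_rot: [-3.142, 0.524, 3.135]
wrist_force: [-0.2, -0.1, 0.1]
grip_width: 17.4
grasp_force: 30.0
```

```bash
python3 look.py w6.png pin
```

```text
8.1833 [637.1 137.6 134.3] [ 0.17 -0.08  2.07 -0.15  0.64 -1.3 ] roterr [-0.0002  0.0006 -0.0002] tcp con [[46.3 99.5 22.4]]
[ 5.773384e+02 -1.703680e+01 -2.784000e-01 -6.100000e-03] (np.int64(56188), np.float64(0.4301154119387638))
pin 0.93 [275.2, 260.7] fix [[36.8, 146.6, 99.1], [44.9, 154.2, 147.9], [70.9, 162.0, 162.3]] con [[34.3, 91.6, -13.8], [39.0, 99.2, 42.5], [48.7, 107.0, 53.6]]
```

View pics/w6.png

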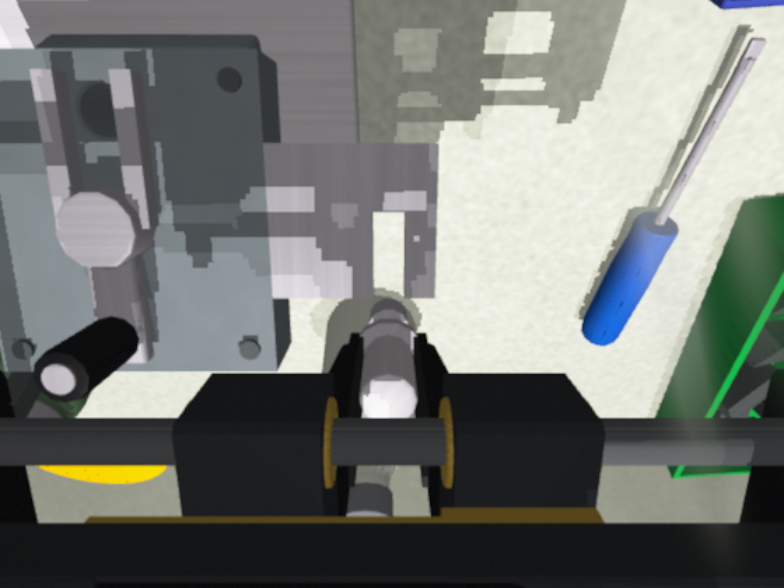

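The picture shows the pin at (388,330), still in line with the slot at (388,255) and free of the wing edge. I slide it in and watch the force.

Emit:
servo_tool:
  deltas:
    - {"x": 0.5,"y": 0,"z": 0,"ax": 0,"ay": 0,"az": 0,"hand": 1.0}
    - {"x": 0.5,"y": 0,"z": 0,"ax": 0,"ay": 0,"az": 0,"hand": 1.0}
    - {"x": 0.5,"y": 0,"z": 0,"ax": 0,"ay": 0,"az": 0,"hand": 1.0}
    - {"x": 0.5,"y": 0,"z": 0,"ax": 0,"ay": 0,"az": 0,"hand": 1.0}
    - {"x": 0.3,"y": 0,"z": 0,"ax": 0,"ay": 0,"az": 0,"hand": 1.0}
    - {"x": 0,"y": 0,"z": 0,"ax": 0,"ay": 0,"az": 0,"hand": 1.0}

```text
time_s: 8.78
ee_pos: [615.7, 137.6, 121.3]
tcp_rot: [-3.141, 0.522, 3.135]
wrist_force: [-0.7, -0.9, -0.8]
grip_width: 17.5
grasp_force: 30.0
```

Emit:
servo_tool:
  deltas:
    - {"x": 0.5,"y": 0,"z": 0,"ax": 0,"ay": 0,"az": 0,"hand": 1.0}
    - {"x": 0.5,"y": 0,"z": 0,"ax": 0,"ay": 0,"az": 0,"hand": 1.0}
    - {"x": 0.5,"y": 0,"z": 0,"ax": 0,"ay": 0,"az": 0,"hand": 1.0}
    - {"x": 0.3,"y": 0,"z": 0,"ax": 0,"ay": 0,"az": 0,"hand": 1.0}
    - {"x": 0.2,"y": 0,"z": 0,"ax": 0,"ay": 0,"az": 0,"hand": 1.0}
    - {"x": 0,"y": 0,"z": 0,"ax": 0,"ay": 0,"az": 0,"hand": 1.0}

```text
time_s: 9.28
ee_pos: [599.0, 137.8, 111.8]
tcp_rot: [-3.141, 0.523, 3.135]
wrist_force: [0.0, -1.0, -1.2]
grip_width: 17.3
grasp_force: 30.0
```

Emit:
servo_tool:
  deltas:
    - {"x": 0.1,"y": 0,"z": 0,"ax": 0,"ay": 0,"az": 0,"hand": 1.0}
    - {"x": 0.1,"y": 0,"z": 0,"ax": 0,"ay": 0,"az": 0,"hand": 1.0}
    - {"x": 0.1,"y": 0,"z": 0,"ax": 0,"ay": 0,"az": 0,"hand": 1.0}
    - {"x": 0,"y": 0,"z": 0,"ax": 0,"ay": 0,"az": 0,"hand": 1.0}
    - {"x": 0,"y": 0,"z": 0,"ax": 0,"ay": 0,"az": 0,"hand": 1.0}

```text
time_s: 9.7
ee_pos: [597.7, 137.8, 111.5]
tcp_rot: [3.142, 0.525, 3.135]
wrist_force: [2.0, 0.1, 0.2]
grip_width: 17.4
grasp_force: 30.0
```

Emit:
servo_tool:
  deltas:
    - {"x": 0,"y": 0,"z": 0.1,"ax": 0,"ay": 0,"az": 0,"hand": 1.0}
    - {"x": 0,"y": 0,"z": 0.1,"ax": 0,"ay": 0,"az": 0,"hand": 1.0}
    - {"x": 0,"y": 0,"z": 0,"ax": 0,"ay": 0,"az": 0,"hand": 1.0}
    - {"x": 0,"y": 0,"z": 0,"ax": 0,"ay": 0,"az": 0,"hand": 1.0}

```text
time_s: 10.03
ee_pos: [598.7, 137.9, 109.7]
tcp_rot: [3.141, 0.525, 3.135]
wrist_force: [3.5, -0.8, 0.6]
grip_width: 17.5
grasp_force: 30.0
```

```bash
python3 look.py w7.png pin
```

```text
10.0333 [598.7 137.9 109.7] [ 0.18 -0.14  2.16 -0.17  0.6  -1.27] roterr [ 0.      0.0016 -0.0002] tcp con [[ 0.8 99.5 20.4]]
[ 5.774257e+02 -1.705130e+01 -2.991000e-01 -5.600000e-03] (np.int64(62987), np.float64(0.4115829361290011))
pin 0.76 [275.7, 265.1] fix [[-1.6, 146.7, 100.6], [5.5, 154.6, 127.3], [15.2, 162.1, 137.8]] con [[-11.2, 91.7, 16.2], [-6.5, 99.6, 45.4], [3.3, 107.1, 51.6]]
```

The force of about 3.3 N up the slope shows the pin against the closed end. I nudge it down and let go, keeping the fingers within clearance, then back off.

Emit:
servo_tool:
  deltas:
    - {"x": 0.05,"y": 0,"z": 0.07,"ax": 0,"ay": 0,"az": 0,"hand": 1.0}
    - {"x": 0,"y": 0,"z": 0,"ax": 0,"ay": 0,"az": 0,"hand": 1.0}
    - {"x": 0,"y": 0,"z": 0,"ax": 0,"ay": 0,"az": 0,"hand": 1.0}

```text
time_s: 10.38
ee_pos: [598.7, 137.9, 109.6]
tcp_rot: [3.141, 0.526, 3.135]
wrist_force: [0.3, -0.3, 5.6]
grip_width: 17.6
grasp_force: 30.0
```

Emit:
servo_tool:
  deltas:
    - {"x": 0,"y": 0,"z": 0,"ax": 0,"ay": 0,"az": 0,"hand": 2.5}
    - {"x": 0,"y": 0,"z": 0,"ax": 0,"ay": 0,"az": 0,"hand": 4}
    - {"x": 0,"y": 0,"z": 0,"ax": 0,"ay": 0,"az": 0,"hand": 4}
    - {"x": 0,"y": 0,"z": -1,"ax": 0,"ay": 0,"az": 0,"hand": 4}
    - {"x": 0,"y": 0,"z": -2,"ax": 0,"ay": 0,"az": 0,"hand": 4}
    - {"x": 0,"y": 0,"z": -2.5,"ax": 0,"ay": 0,"az": 0,"hand": 4}
    - {"x": 0,"y": 0,"z": 0,"ax": 0,"ay": 0,"az": 0,"hand": 4}
    - {"x": 0,"y": 0,"z": 0,"ax": 0,"ay": 0,"az": 0,"hand": 4}

```text
time_s: 11.05
ee_pos: [570.7, 138.2, 157.7]
tcp_rot: [3.141, 0.527, 3.135]
wrist_force: [-0.1, 0.0, 0.1]
grip_width: 39.8
grasp_force: 0.0
```

```bash
python3 look.py w8.png pin knob_mid
```

```text
11.05 [570.7 138.2 157.7] [ 0.2  -0.27  2.19 -0.16  0.71 -1.28] roterr [ 0.0004  0.0029 -0.0002] tcp con [[ 0.6 99.7 75.9]]
[ 5.772717e+02 -1.696810e+01 -3.321000e-01 -6.700000e-03] (np.int64(57961), np.float64(0.4378124651481743))
pin 0.63 [275.7, 224.5] fix [[-1.3, 144.7, 100.5], [7.4, 154.4, 125.7], [22.2, 164.2, 138.6]] con [[-10.8, 89.7, 15.7], [-5.1, 99.4, 43.3], [5.3, 109.2, 51.6]]
```

View pics/w8.png

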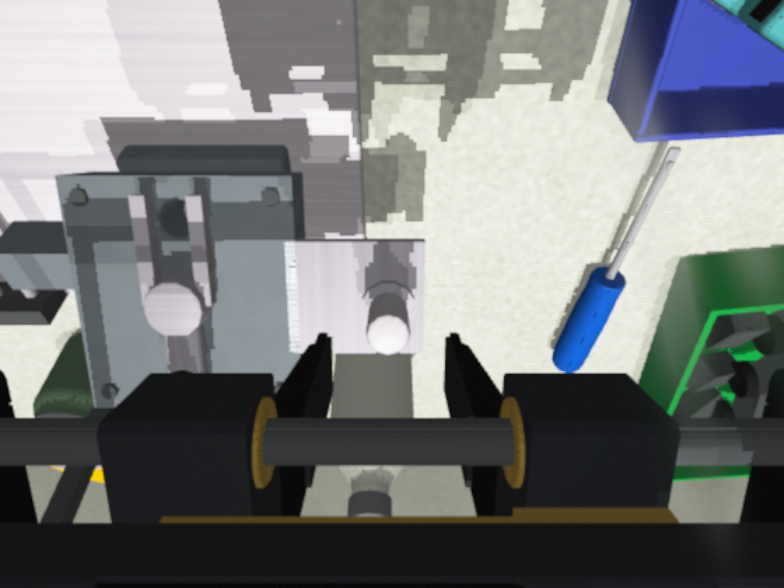

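The pin stands parked at (388,330), at the closed end of the notch, with the wing around its groove. Now I go to the knob.

Emit:
servo_tool:
  deltas:
    - {"x": -0.95,"y": -2.5,"z": 0,"ax": 0,"ay": -0.001,"az": 0,"hand": 4}
    - {"x": -1,"y": -2.5,"z": 0,"ax": 0,"ay": 0,"az": 0,"hand": 4}
    - {"x": -1,"y": -2.5,"z": 0,"ax": 0,"ay": 0,"az": 0,"hand": 4}
    - {"x": -1,"y": -2.5,"z": 0,"ax": 0,"ay": 0,"az": 0,"hand": 4}
    - {"x": 0,"y": 0,"z": 0,"ax": 0,"ay": 0,"az": 0,"hand": 4}
    - {"x": 0,"y": 0,"z": 1.5,"ax": 0,"ay": 0,"az": 0,"hand": 4}
    - {"x": 0,"y": 0,"z": 1.5,"ax": 0,"ay": 0,"az": 0,"hand": 4}
    - {"x": 0,"y": 0,"z": 1.5,"ax": 0,"ay": 0,"az": 0,"hand": 4}
    - {"x": 0,"y": 0,"z": 1.0,"ax": 0,"ay": 0,"az": 0,"hand": 4}
    - {"x": 0,"y": 0,"z": 0.3,"ax": 0,"ay": 0,"az": 0,"hand": 4}
    - {"x": 0,"y": 0,"z": 0,"ax": 0,"ay": 0,"az": 0,"hand": 4}
    - {"x": 0,"y": 0,"z": 0,"ax": 0,"ay": 0,"az": 0,"hand": 4}

```text
time_s: 12.2
ee_pos: [632.9, 37.8, 125.2]
tcp_rot: [-3.141, 0.524, 3.135]
wrist_force: [-0.2, 0.3, 0.6]
grip_width: 39.7
grasp_force: 0.0
```

Emit:
servo_tool:
  deltas:
    - {"x": 0,"y": 0,"z": 0,"ax": 0,"ay": 0,"az": 0,"hand": 2.3}
    - {"x": 0,"y": 0,"z": 0,"ax": 0,"ay": 0,"az": 0,"hand": 1}
    - {"x": 0,"y": 0,"z": 0,"ax": 0,"ay": 0,"az": 0,"hand": 1}
    - {"x": 0,"y": 0,"z": 0,"ax": 0,"ay": 0,"az": 0,"hand": 1}
    - {"x": 0,"y": 0,"z": 0,"ax": 0,"ay": 0,"az": 0,"hand": 1}
    - {"x": 0,"y": 0,"z": 0,"ax": 0,"ay": 0,"az": 0,"hand": 1}

```text
time_s: 12.7
ee_pos: [633.2, 37.7, 126.2]
tcp_rot: [-3.142, 0.525, 3.135]
wrist_force: [-1.8, 0.9, 2.9]
grip_width: 17.5
grasp_force: 30.0
```

```bash
python3 look.py w9.png pin; python3 - <<'E'
import numpy as np, json
t=np.radians(np.arange(0,365,15)); x=-4*np.cos(t); y=4*np.sin(t)
print(np.round(np.diff(x),2).tolist()); print(np.round(np.diff(y),2).tolist())
E
```

```text
12.7 [633.2  37.7 126.2] [-0.03 -0.12  2.12  0.02  0.62 -1.61] roterr [-0.0001  0.0018 -0.0002] tcp con [[39.4 -0.5 17. ]]
[ 5.772387e+02 -1.694520e+01 -2.961000e-01 -6.100000e-03] (np.int64(77144), np.float64(0.44183519324137777))
pin 0.58 [506.0, 185.2] fix [[-0.7, 143.7, 100.9], [9.6, 148.7, 124.5], [27.7, 159.2, 138.3]] con [[-9.6, 88.7, 14.9], [-2.2, 93.7, 38.9], [7.3, 104.2, 51.6]]
[0.14, 0.4, 0.64, 0.83, 0.96, 1.04, 1.04, 0.96, 0.83, 0.64, 0.4, 0.14, -0.14, -0.4, -0.64, -0.83, -0.96, -1.04, -1.04, -0.96, -0.83, -0.64, -0.4, -0.14]
[1.04, 0.96, 0.83, 0.64, 0.4, 0.14, -0.14, -0.4, -0.64, -0.83, -0.96, -1.04, -1.04, -0.96, -0.83, -0.64, -0.4, -0.14, 0.14, 0.4, 0.64, 0.83, 0.96, 1.04]
```

Emit:
servo_tool:
  deltas:
    - {"x": 0.14,"y": 1.04,"z": 0,"ax": 0,"ay": 0,"az": 0,"hand": 1}
    - {"x": 0.4,"y": 0.96,"z": 0,"ax": 0,"ay": 0,"az": 0,"hand": 1}
    - {"x": 0.64,"y": 0.83,"z": 0,"ax": 0,"ay": 0,"az": 0,"hand": 1}
    - {"x": 0.83,"y": 0.64,"z": 0,"ax": 0,"ay": 0,"az": 0,"hand": 1}
    - {"x": 0.96,"y": 0.4,"z": 0,"ax": 0,"ay": 0,"az": 0,"hand": 1}
    - {"x": 1.04,"y": 0.14,"z": 0,"ax": 0,"ay": 0,"az": 0,"hand": 1}

```text
time_s: 13.3
ee_pos: [598.7, 78.1, 106.1]
tcp_rot: [-3.141, 0.527, 3.136]
wrist_force: [-1.5, -6.4, 5.3]
grip_width: 17.5
grasp_force: 30.0
```

```bash
python3 look.py w10.png knob_mid pin crank
```

```text
13.3 [598.7  78.1 106.1] [ 0.06 -0.17  2.2  -0.06  0.58 -1.47] roterr [-0.0005  0.0032  0.0007] tcp con [[-0.7 39.7 17. ]]
[ 5.77284e+02 -1.74395e+01 -2.42300e-01 -6.90000e-03] (np.int64(79607), np.float64(0.4159468414876546))
knob_mid 0.9 [278.5, 273.8] fix [[-0.1, 87.0, 105.2], [5.1, 94.4, 128.1], [14.4, 101.9, 134.9]] con [[-8.8, 32.0, 19.3], [-5.6, 39.4, 45.7], [1.6, 46.9, 49.3]]
pin 0.69 [406.7, 257.7] fix [[-1.6, 143.7, 99.7], [9.9, 152.9, 112.9], [21.5, 162.1, 135.5]] con [[-11.2, 88.7, 14.3], [-7.4, 97.9, 27.8], [0.3, 107.1, 51.3]]
crank 0.77 [203.3, 249.7] fix [[1.7, 7.7, 91.2], [14.0, 58.7, 103.5], [35.1, 100.5, 133.3]] con [[-15.9, -47.3, 6.2], [-7.4, 3.7, 12.9], [11.1, 45.5, 48.4]]
```

View pics/w10.png

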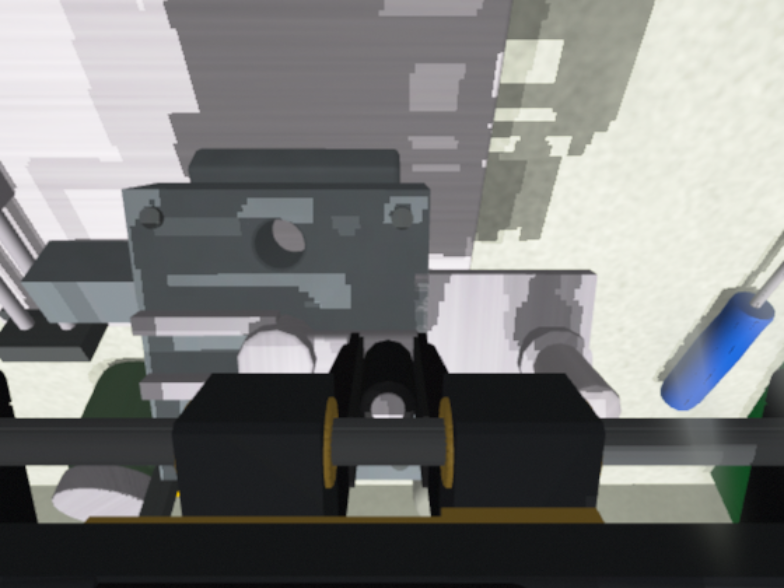

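The knob, at (388,370), has followed a quarter turn, and the bore at (285,238) is empty. I carry on winding.

Emit:
servo_tool:
  deltas:
    - {"x": 1.04,"y": -0.14,"z": 0,"ax": 0,"ay": 0,"az": 0,"hand": 1}
    - {"x": 0.96,"y": -0.4,"z": 0,"ax": 0,"ay": 0,"az": 0,"hand": 1}
    - {"x": 0.83,"y": -0.64,"z": 0,"ax": 0,"ay": 0,"az": 0,"hand": 1}
    - {"x": 0.64,"y": -0.83,"z": 0,"ax": 0,"ay": 0,"az": 0,"hand": 1}
    - {"x": 0.4,"y": -0.96,"z": 0,"ax": 0,"ay": 0,"az": 0,"hand": 1}
    - {"x": 0.14,"y": -1.04,"z": 0,"ax": 0,"ay": 0,"az": 0,"hand": 1}

```text
time_s: 14.0
ee_pos: [563.8, 37.9, 86.1]
tcp_rot: [3.141, 0.529, 3.135]
wrist_force: [4.9, 2.4, 3.9]
grip_width: 17.5
grasp_force: 30.0
```

Emit:
servo_tool:
  deltas:
    - {"x": -0.14,"y": -1.04,"z": 0,"ax": 0,"ay": 0,"az": 0,"hand": 1}
    - {"x": -0.4,"y": -0.96,"z": 0,"ax": 0,"ay": 0,"az": 0,"hand": 1}
    - {"x": -0.64,"y": -0.83,"z": 0,"ax": 0,"ay": 0,"az": 0,"hand": 1}
    - {"x": -0.83,"y": -0.64,"z": 0,"ax": 0,"ay": 0,"az": 0,"hand": 1}
    - {"x": -0.96,"y": -0.4,"z": 0,"ax": 0,"ay": 0,"az": 0,"hand": 1}
    - {"x": -1.04,"y": -0.14,"z": 0,"ax": 0,"ay": 0,"az": 0,"hand": 1}
    - {"x": -1.04,"y": 0.14,"z": 0,"ax": 0,"ay": 0,"az": 0,"hand": 1}
    - {"x": -0.96,"y": 0.4,"z": 0,"ax": 0,"ay": 0,"az": 0,"hand": 1}
    - {"x": -0.83,"y": 0.64,"z": 0,"ax": 0,"ay": 0,"az": 0,"hand": 1}
    - {"x": -0.64,"y": 0.83,"z": 0,"ax": 0,"ay": 0,"az": 0,"hand": 1}
    - {"x": -0.4,"y": 0.96,"z": 0,"ax": 0,"ay": 0,"az": 0,"hand": 1}
    - {"x": -0.14,"y": 1.04,"z": 0,"ax": 0,"ay": 0,"az": 0,"hand": 1}

```text
time_s: 15.0
ee_pos: [633.2, 37.2, 126.1]
tcp_rot: [-3.141, 0.526, 3.135]
wrist_force: [-2.7, -2.6, 4.8]
grip_width: 17.6
grasp_force: 30.0
```

```bash
python3 look.py w11.png knob_mid pin jaw_lip
```

```text
15.0 [633.2  37.2 126.1] [-0.03 -0.12  2.12  0.02  0.62 -1.61] roterr [-0.0012  0.0027 -0.0005] tcp con [[39.4 -0.9 17. ]]
[ 5.772252e+02 -1.741590e+01 -2.853000e-01 -6.100000e-03] (np.int64(76425), np.float64(0.44491367291088224))
knob_mid 0.8 [276.6, 271.4] fix [[34.6, 46.3, 125.4], [39.8, 53.8, 148.5], [48.9, 61.4, 155.1]] con [[31.3, -8.7, 19.5], [34.5, -1.2, 46.0], [42.0, 6.4, 49.4]]
pin 0.89 [505.6, 187.6] fix [[-0.7, 143.7, 100.7], [9.8, 148.6, 124.2], [28.3, 159.2, 138.4]] con [[-9.7, 88.7, 14.2], [-2.1, 93.6, 38.6], [7.5, 104.2, 51.5]]
jaw_lip 0.95 [28.2, 101.9] fix [[7.9, -100.7, 17.1], [12.3, -83.5, 48.4], [23.2, -82.0, 73.7]] con [[-52.8, -155.7, -56.8], [-35.9, -138.5, -29.6], [-17.5, -137.0, -6.5]]
```

One turn is done, the pin is unchanged and the jaw lip has moved. Now the second turn, with a slight overrun of about 3 degrees (still inside the stop).

Emit:
servo_tool:
  deltas:
    - {"x": 0.14,"y": 1.04,"z": 0,"ax": 0,"ay": 0,"az": 0,"hand": 1}
    - {"x": 0.4,"y": 0.96,"z": 0,"ax": 0,"ay": 0,"az": 0,"hand": 1}
    - {"x": 0.64,"y": 0.83,"z": 0,"ax": 0,"ay": 0,"az": 0,"hand": 1}
    - {"x": 0.83,"y": 0.64,"z": 0,"ax": 0,"ay": 0,"az": 0,"hand": 1}
    - {"x": 0.96,"y": 0.4,"z": 0,"ax": 0,"ay": 0,"az": 0,"hand": 1}
    - {"x": 1.04,"y": 0.14,"z": 0,"ax": 0,"ay": 0,"az": 0,"hand": 1}
    - {"x": 1.04,"y": -0.14,"z": 0,"ax": 0,"ay": 0,"az": 0,"hand": 1}
    - {"x": 0.96,"y": -0.4,"z": 0,"ax": 0,"ay": 0,"az": 0,"hand": 1}
    - {"x": 0.83,"y": -0.64,"z": 0,"ax": 0,"ay": 0,"az": 0,"hand": 1}
    - {"x": 0.64,"y": -0.83,"z": 0,"ax": 0,"ay": 0,"az": 0,"hand": 1}
    - {"x": 0.4,"y": -0.96,"z": 0,"ax": 0,"ay": 0,"az": 0,"hand": 1}
    - {"x": 0.14,"y": -1.04,"z": 0,"ax": 0,"ay": 0,"az": 0,"hand": 1}

```text
time_s: 16.2
ee_pos: [563.8, 37.9, 86.1]
tcp_rot: [3.141, 0.528, 3.135]
wrist_force: [6.5, 2.2, 4.4]
grip_width: 17.3
grasp_force: 30.0
```

Emit:
servo_tool:
  deltas:
    - {"x": -0.14,"y": -1.04,"z": 0,"ax": 0,"ay": 0,"az": 0,"hand": 1}
    - {"x": -0.4,"y": -0.96,"z": 0,"ax": 0,"ay": 0,"az": 0,"hand": 1}
    - {"x": -0.64,"y": -0.83,"z": 0,"ax": 0,"ay": 0,"az": 0,"hand": 1}
    - {"x": -0.83,"y": -0.64,"z": 0,"ax": 0,"ay": 0,"az": 0,"hand": 1}
    - {"x": -0.96,"y": -0.4,"z": 0,"ax": 0,"ay": 0,"az": 0,"hand": 1}
    - {"x": -1.04,"y": -0.14,"z": 0,"ax": 0,"ay": 0,"az": 0,"hand": 1}
    - {"x": -1.04,"y": 0.14,"z": 0,"ax": 0,"ay": 0,"az": 0,"hand": 1}
    - {"x": -0.96,"y": 0.4,"z": 0,"ax": 0,"ay": 0,"az": 0,"hand": 1}
    - {"x": -0.83,"y": 0.64,"z": 0,"ax": 0,"ay": 0,"az": 0,"hand": 1}
    - {"x": -0.64,"y": 0.83,"z": 0,"ax": 0,"ay": 0,"az": 0,"hand": 1}
    - {"x": -0.4,"y": 0.96,"z": 0,"ax": 0,"ay": 0,"az": 0,"hand": 1}
    - {"x": -0.14,"y": 1.04,"z": 0,"ax": 0,"ay": 0,"az": 0,"hand": 1}

```text
time_s: 17.2
ee_pos: [633.2, 37.2, 126.1]
tcp_rot: [-3.141, 0.526, 3.135]
wrist_force: [-2.2, -2.1, 5.3]
grip_width: 17.3
grasp_force: 30.0
```

Emit:
servo_tool:
  deltas:
    - {"x": 0,"y": 0.25,"z": 0,"ax": 0,"ay": 0,"az": 0,"hand": 1}
    - {"x": 0,"y": 0,"z": 0,"ax": 0,"ay": 0,"az": 0,"hand": 1}
    - {"x": 0,"y": 0,"z": 0,"ax": 0,"ay": 0,"az": 0,"hand": 1}

```text
time_s: 17.45
ee_pos: [633.1, 40.7, 126.1]
tcp_rot: [3.141, 0.527, 3.135]
wrist_force: [0.9, 1.7, 5.5]
grip_width: 17.7
grasp_force: 30.0
```

```bash
python3 look.py w12.png knob_mid pin jaw_lip
```

```text
17.45 [633.1  40.7 126.1] [-0.03 -0.12  2.12  0.02  0.62 -1.6 ] roterr [ 0.0006  0.0032 -0.0001] tcp con [[39.3  2.5 17. ]]
[ 5.77230e+02 -1.70074e+01 -2.75600e-01 -6.20000e-03] (np.int64(76434), np.float64(0.44228427469118237))
knob_mid 0.9 [277.3, 270.7] fix [[34.5, 50.1, 126.0], [39.4, 57.2, 148.5], [48.3, 64.5, 155.0]] con [[31.2, -4.9, 20.0], [34.2, 2.2, 46.2], [41.6, 9.5, 49.3]]
pin 0.63 [497.8, 187.0] fix [[-0.7, 143.8, 101.0], [9.3, 148.7, 125.0], [27.5, 159.4, 138.4]] con [[-9.7, 88.8, 15.2], [-2.3, 93.7, 39.7], [7.2, 104.4, 51.6]]
jaw_lip 0.92 [27.9, 118.3] fix [[15.8, -106.1, 16.7], [23.2, -84.0, 47.9], [35.2, -82.0, 73.7]] con [[-42.7, -161.1, -63.0], [-26.5, -139.0, -35.9], [-7.3, -137.0, -10.4]]
```

Two turns and about 4 degrees, with the jaw back 24 mm. I release, retract and hover over the truck.

Emit:
servo_tool:
  deltas:
    - {"x": 0,"y": 0,"z": 0,"ax": 0,"ay": 0,"az": 0,"hand": 4.5}
    - {"x": 0,"y": 0,"z": 0,"ax": 0,"ay": 0,"az": 0,"hand": 4.5}
    - {"x": 0,"y": 0,"z": 0,"ax": 0,"ay": 0,"az": 0,"hand": 4.5}
    - {"x": 0,"y": 0,"z": -1.5,"ax": 0,"ay": 0,"az": 0,"hand": 5}
    - {"x": 0,"y": 0,"z": -2.5,"ax": 0,"ay": 0,"az": 0,"hand": 5}
    - {"x": 0,"y": 0,"z": -3,"ax": 0,"ay": 0,"az": 0,"hand": 5}
    - {"x": 0,"y": 0,"z": -2,"ax": 0,"ay": 0,"az": 0,"hand": 5}
    - {"x": 0,"y": 0,"z": 0,"ax": 0,"ay": 0,"az": 0,"hand": 5}
    - {"x": 0,"y": 0,"z": 0,"ax": 0,"ay": 0,"az": 0,"hand": 5}

```text
time_s: 18.4
ee_pos: [587.7, 40.3, 203.7]
tcp_rot: [-3.141, 0.526, 3.135]
wrist_force: [0.1, 1.1, 0.3]
grip_width: 49.8
grasp_force: 0.0
```

```bash
sed -i 's/^P=.*/P=np.array([577.2,-17,-.3,-.0064])/' h.py; python3 - <<'E'
from h import *
x,r=pose(bot.get_obs()); print(np.round(w2f(x[None],P),1))
D=R.from_euler('xyz',[np.pi,0,np.pi-.0064])
x,r=plan(x,r,f2w([-110,0,260],P),Rcon(),hand=6)
plan(x,r,f2w([-55,-100,190],P),D,hand=6)
E
```

```text
[[ 10.1  57.4 204. ]]
5 [{"x": 1.52, "y": -1.15, "z": -2.17, "ax": 0, "ay": 0, "az": 0, "hand": 6}, {"x": 1.51, "y": -1.15, "z": -2.18, "ax": 0, "ay": 0.001, "az": 0, "hand": 6}, {"x": 1.52, "y": -1.15, "z": -2.17, "ax": 0, "ay": 0, "az": 0, "hand": 6}, {"x": 1.52, "y": -1.14, "z": -2.18, "ax": 0, "ay": 0.001, "az": 0, "hand": 6}, {"x": 1.52, "y": -1.15, "z": -2.17, "ax": 0, "ay": 0, "az": 0, "hand": 6}]
5 [{"x": -0.25, "y": -2, "z": 1.76, "ax": 0, "ay": 0.105, "az": 0, "hand": 6}, {"x": -0.44, "y": -2, "z": 1.73, "ax": 0, "ay": 0.104, "az": 0, "hand": 6}, {"x": -0.61, "y": -2, "z": 1.67, "ax": 0, "ay": 0.105, "az": 0, "hand": 6}, {"x": -0.79, "y": -2, "z": 1.6, "ax": 0, "ay": 0.105, "az": 0, "hand": 6}, {"x": -0.95, "y": -2, "z": 1.51, "ax": 0, "ay": 0.105, "az": 0, "hand": 6}]
```

Emit:
servo_tool:
  deltas:
    - {"x": 1.52,"y": -1.15,"z": -2.17,"ax": 0,"ay": 0,"az": 0,"hand": 6}
    - {"x": 1.51,"y": -1.15,"z": -2.18,"ax": 0,"ay": 0.001,"az": 0,"hand": 6}
    - {"x": 1.52,"y": -1.15,"z": -2.17,"ax": 0,"ay": 0,"az": 0,"hand": 6}
    - {"x": 1.52,"y": -1.14,"z": -2.18,"ax": 0,"ay": 0.001,"az": 0,"hand": 6}
    - {"x": 1.52,"y": -1.15,"z": -2.17,"ax": 0,"ay": 0,"az": 0,"hand": 6}
    - {"x": -0.25,"y": -2,"z": 1.76,"ax": 0,"ay": 0.105,"az": 0,"hand": 6}
    - {"x": -0.44,"y": -2,"z": 1.73,"ax": 0,"ay": 0.104,"az": 0,"hand": 6}
    - {"x": -0.61,"y": -2,"z": 1.67,"ax": 0,"ay": 0.105,"az": 0,"hand": 6}
    - {"x": -0.79,"y": -2,"z": 1.6,"ax": 0,"ay": 0.105,"az": 0,"hand": 6}
    - {"x": -0.95,"y": -2,"z": 1.51,"ax": 0,"ay": 0.105,"az": 0,"hand": 6}
    - {"x": 0,"y": 0,"z": 0,"ax": 0,"ay": 0,"az": 0,"hand": 6}
    - {"x": 0,"y": 0,"z": 0,"ax": 0,"ay": 0,"az": 0,"hand": 6}

```text
time_s: 19.4
ee_pos: [520.8, -116.8, 182.7]
tcp_rot: [3.138, -0.013, 3.134]
wrist_force: [-0.8, 0.7, -0.0]
grip_width: 59.9
grasp_force: 0.0
```

```bash
python3 look.py w13.png truck jaw_lip pin knob_mid; python3 - <<'E'
from h import *
o=bot.get_obs();x,r=pose(o); D=R.from_euler('xyz',[np.pi,0,np.pi-.0064])
print('tcp fix',np.round(w2f(x[None],P),1),'rot',np.round((r.inv()*D).as_rotvec(),4))
W=np.load('w.npy'); F=w2f(W.reshape(-1,3),P); F=F[~np.isnan(F).any(1)]
k=(abs(F[:,0]+40)<50)&(abs(F[:,1]+100)<25)
for a,b in [(84,95),(76,84),(66,76),(56,66)]:
    s=F[k&(F[:,2]>a)&(F[:,2]<b)]
    if len(s): print(a,b,len(s),np.round(np.percentile(s,[1,50,99],axis=0),1).tolist())
E
```

```text
19.4 [ 520.8 -116.8  182.7] [-0.32 -0.1   1.93 -0.    1.32 -1.88] roterr [ 0.0034 -0.5364 -0.0024] tcp con [[ -28.8 -155.1  121.7]]
[ 5.769005e+02 -1.675140e+01 -1.543000e-01 -6.100000e-03] (np.int64(35875), np.float64(0.48305946940879885))
truck 0.92 [275.9, 215.2] fix [[-75.7, -115.1, 64.0], [-49.9, -100.0, 77.3], [-7.8, -84.8, 88.8]] con [[-105.1, -170.1, -4.2], [-71.2, -155.0, 29.3], [-45.8, -139.8, 41.4]]
jaw_lip 0.72 [277.9, 282.9] fix [[4.8, -115.2, 19.7], [16.4, -99.9, 73.3], [25.4, -84.1, 74.6]] con [[-42.8, -170.2, -58.7], [-24.4, -154.9, -9.2], [-13.2, -139.1, -3.8]]
tcp fix [[-55.1 -99.4 191.5]] rot [-0.0011  0.0022  0.0004]
84 95 1821 [[-63.3, -116.6, 84.5], [-48.5, -100.1, 87.9], [-31.5, -83.3, 89.5]]
76 84 128 [[-63.8, -117.0, 76.4], [-63.5, -100.8, 80.4], [-38.6, -82.6, 83.9]]
66 76 774 [[-76.4, -116.6, 66.0], [-6.0, -100.0, 69.5], [9.8, -83.5, 75.1]]
56 66 2105 [[-89.5, -117.1, 56.2], [-70.5, -100.0, 64.6], [-3.4, -82.9, 66.0]]
```

```bash
python3 - <<'E'
from h import *
bot.capture('wrist')
o=bot.get_obs();x,r=pose(o); D=R.from_euler('xyz',[np.pi,0,np.pi-.0064])
print(o['time_s'],'tcp fix',np.round(w2f(x[None],P),1),'rot',np.round((r.inv()*D).as_rotvec(),4),np.round(o['wrist_force'],1))
plan(x,r,f2w([-47.4,-100,61.5],P),D,smax=18,hand=6)
E
```

```text
19.7 tcp fix [[-55.  -99.4 191.8]] rot [-0.0013  0.0026  0.0004] [-0.3 -0.5  0.5]
8 [{"x": -0.09, "y": 0, "z": 1.63, "ax": 0, "ay": 0, "az": 0, "hand": 6}, {"x": -0.09, "y": -0.01, "z": 1.63, "ax": 0, "ay": 0.001, "az": 0, "hand": 6}, {"x": -0.09, "y": 0, "z": 1.63, "ax": 0, "ay": 0, "az": 0, "hand": 6}, {"x": -0.1, "y": -0.01, "z": 1.63, "ax": -0.001, "ay": 0, "az": 0, "hand": 6}, {"x": -0.09, "y": -0.01, "z": 1.63, "ax": 0, "ay": 0.001, "az": 0, "hand": 6}, {"x": -0.09, "y": 0, "z": 1.62, "ax": 0, "ay": 0, "az": 0, "hand": 6}, {"x": -0.1, "y": -0.01, "z": 1.63, "ax": 0, "ay": 0, "az": 0, "hand": 6}, {"x": -0.09, "y": -0.01, "z": 1.63, "ax": 0, "ay": 0.001, "az": 0, "hand": 6}]
```

Emit:
servo_tool:
  deltas:
    - {"x": -0.15,"y": -0.05,"z": 1.5,"ax": 0,"ay": 0.002,"az": 0,"hand": 6}
    - {"x": -0.2,"y": 0,"z": 2,"ax": 0,"ay": 0,"az": 0,"hand": 6}
    - {"x": -0.2,"y": 0,"z": 2,"ax": 0,"ay": 0,"az": 0,"hand": 6}
    - {"x": -0.2,"y": 0,"z": 2,"ax": 0,"ay": 0,"az": 0,"hand": 6}
    - {"x": 0,"y": 0,"z": 2,"ax": 0,"ay": 0,"az": 0,"hand": 6}
    - {"x": 0,"y": 0,"z": 1.5,"ax": 0,"ay": 0,"az": 0,"hand": 6}
    - {"x": 0,"y": 0,"z": 1,"ax": 0,"ay": 0,"az": 0,"hand": 6}
    - {"x": 0,"y": 0,"z": 0.7,"ax": 0,"ay": 0,"az": 0,"hand": 6}
    - {"x": 0,"y": 0,"z": 0.3,"ax": 0,"ay": 0,"az": 0,"hand": 6}
    - {"x": 0,"y": 0,"z": 0,"ax": 0,"ay": 0,"az": 0,"hand": 6}
    - {"x": 0,"y": 0,"z": 0,"ax": 0,"ay": 0,"az": 0,"hand": 6}

```text
time_s: 20.62
ee_pos: [529.5, -117.3, 60.6]
tcp_rot: [-3.141, -0.002, 3.135]
wrist_force: [-0.2, -0.0, 0.1]
grip_width: 60.1
grasp_force: 0.0
```

Emit:
servo_tool:
  deltas:
    - {"x": 0,"y": 0,"z": 0,"ax": 0,"ay": 0,"az": 0,"hand": 4}
    - {"x": 0,"y": 0,"z": 0,"ax": 0,"ay": 0,"az": 0,"hand": 3.5}
    - {"x": 0,"y": 0,"z": 0,"ax": 0,"ay": 0,"az": 0,"hand": 2.5}
    - {"x": 0,"y": 0,"z": 0,"ax": 0,"ay": 0,"az": 0,"hand": 2.5}
    - {"x": 0,"y": 0,"z": 0,"ax": 0,"ay": 0,"az": 0,"hand": 2.5}
    - {"x": 0,"y": 0,"z": 0,"ax": 0,"ay": 0,"az": 0,"hand": 2.5}

```text
time_s: 21.12
ee_pos: [529.0, -117.2, 59.7]
tcp_rot: [-3.141, -0.003, 3.135]
wrist_force: [-0.0, 1.0, 1.9]
grip_width: 34.1
grasp_force: 30.0
```

Emit:
servo_tool:
  deltas:
    - {"x": 0,"y": 0,"z": -0.4,"ax": 0,"ay": 0,"az": 0,"hand": 2.5}
    - {"x": 0,"y": 0,"z": -0.6,"ax": 0,"ay": 0,"az": 0,"hand": 2.5}
    - {"x": 0,"y": 0,"z": -1,"ax": 0,"ay": 0,"az": 0,"hand": 2.5}
    - {"x": 0,"y": 0,"z": -1.5,"ax": 0,"ay": 0,"az": 0,"hand": 2.5}
    - {"x": 0,"y": 0,"z": -2,"ax": 0,"ay": 0,"az": 0,"hand": 2.5}
    - {"x": 0,"y": 0,"z": -2,"ax": 0,"ay": 0,"az": 0,"hand": 2.5}
    - {"x": 0,"y": 0,"z": -1.5,"ax": 0,"ay": 0,"az": 0,"hand": 2.5}
    - {"x": 0,"y": 0,"z": -1,"ax": 0,"ay": 0,"az": 0,"hand": 2.5}
    - {"x": 0,"y": 0,"z": 0,"ax": 0,"ay": 0,"az": 0,"hand": 2.5}
    - {"x": 0,"y": 0,"z": 0,"ax": 0,"ay": 0,"az": 0,"hand": 2.5}

```text
time_s: 21.95
ee_pos: [529.3, -117.2, 160.0]
tcp_rot: [-3.141, -0.002, 3.135]
wrist_force: [0.0, 0.0, -2.4]
grip_width: 34.1
grasp_force: 30.0
```

```bash
python3 - <<'E'
from h import *
im,d=bot.capture('wrist')
o=bot.get_obs();x,r=pose(o); D=R.from_euler('xyz',[np.pi,0,np.pi])
print(o['time_s'],np.round(x,1),o['tcp_rot'],o['grip_width'],o['wrist_force'])
W=cloud('wrist',d,o)
for s in bot.silhouettes('wrist','truck')[:1]:
    print(s['p'],np.round(np.nanpercentile(W[s['region']],[2,50,98],axis=0),1).tolist())
plan(x,r,np.array([460,-329,160.]),D,smax=25,hand=2.5)
E
```

```text
22.0 [ 528.7 -117.   158.8] [ 3.14145404 -0.00451628  3.13491857] 34.251835242715394 [-0.38085089  0.49071473 -1.44017552]
0.94 [[497.2, -133.0, 154.6], [514.3, -116.9, 179.2], [571.1, -100.8, 187.9]]
9 [{"x": 0.75, "y": -2.36, "z": -0.01, "ax": 0, "ay": -0.001, "az": -0.001, "hand": 2.5}, {"x": 0.75, "y": -2.36, "z": -0.01, "ax": 0, "ay": 0, "az": 0, "hand": 2.5}, {"x": 0.75, "y": -2.36, "z": -0.01, "ax": 0, "ay": -0.001, "az": -0.001, "hand": 2.5}, {"x": 0.75, "y": -2.36, "z": -0.01, "ax": 0, "ay": 0, "az": -0.001, "hand": 2.5}, {"x": 0.75, "y": -2.36, "z": -0.02, "ax": 0, "ay": -0.001, "az": -0.001, "hand": 2.5}, {"x": 0.76, "y": -2.36, "z": -0.01, "ax": 0, "ay": 0, "az": 0, "hand": 2.5}, {"x": 0.76, "y": -2.35, "z": -0.01, "ax": 0, "ay": -0.001, "az": -0.001, "hand": 2.5}, {"x": 0.76, "y": -2.36, "z": -0.01, "ax": 0, "ay": 0, "az": -0.001, "hand": 2.5}, {"x": 0.76, "y": -2.36, "z": -0.02, "ax": 0, "ay": -0.001, "az": -0.001, "hand": 2.5}]
```

Emit:
servo_tool:
  deltas:
    - {"x": 0.4,"y": -1.2,"z": 0,"ax": 0,"ay": 0,"az": 0,"hand": 2.5}
    - {"x": 0.7,"y": -2.2,"z": 0,"ax": 0,"ay": 0,"az": 0,"hand": 2.5}
    - {"x": 0.8,"y": -2.4,"z": 0,"ax": 0,"ay": 0,"az": 0,"hand": 2.5}
    - {"x": 0.8,"y": -2.6,"z": 0,"ax": 0,"ay": 0,"az": 0,"hand": 2.5}
    - {"x": 0.8,"y": -2.6,"z": 0,"ax": 0,"ay": 0,"az": 0,"hand": 2.5}
    - {"x": 0.8,"y": -2.6,"z": 0,"ax": 0,"ay": 0,"az": 0,"hand": 2.5}
    - {"x": 0.8,"y": -2.6,"z": 0,"ax": 0,"ay": 0,"az": 0,"hand": 2.5}
    - {"x": 0.8,"y": -2.4,"z": 0,"ax": 0,"ay": 0,"az": 0,"hand": 2.5}
    - {"x": 0.6,"y": -1.7,"z": 0,"ax": 0,"ay": 0,"az": 0,"hand": 2.5}
    - {"x": 0.3,"y": -0.9,"z": 0,"ax": 0,"ay": 0,"az": 0,"hand": 2.5}
    - {"x": 0,"y": 0,"z": 0,"ax": 0,"ay": 0,"az": 0,"hand": 2.5}
    - {"x": 0,"y": 0,"z": 0,"ax": 0,"ay": 0,"az": 0,"hand": 2.5}

```text
time_s: 23.05
ee_pos: [459.3, -328.6, 158.9]
tcp_rot: [3.14, -0.004, 3.134]
wrist_force: [-0.8, -0.6, -1.3]
grip_width: 33.8
grasp_force: 30.0
```

```bash
python3 - <<'E'
from h import *
im,d=bot.capture('wrist')
o=bot.get_obs();x,r=pose(o)
print(o['time_s'],np.round(x,1),np.round(o['tcp_rot'],4),o['grip_width'],np.round(o['wrist_force'],1))
W=cloud('wrist',d,o).reshape(-1,3);W=W[~np.isnan(W).any(1)]
f=W[(abs(W[:,0]-467)<80)&(abs(W[:,1]+329)<60)&(W[:,2]<15)]; print('floor',np.percentile(f[:,2],[5,50,95]),len(f))
m=W[(W[:,2]>41)&(W[:,2]<50)&(abs(W[:,0]-467)<130)&(abs(W[:,1]+329)<100)]; print('rim',np.percentile(m,[1,99],axis=0),len(m))
E
```

```text
23.1 [ 459.6 -328.1  159.1] [ 3.1406 -0.0042  3.135 ] 34.07597054387565 [ 0.1  0.5 -1.6]
floor [2.82360739 3.9964557  5.18252582] 14960
rim [[ 367.67304307 -404.66766717   41.2246517 ]
 [ 514.09451596 -255.16610886   46.61530251]] 3342
```

Emit:
servo_tool:
  deltas:
    - {"x": 0,"y": 0,"z": 1,"ax": 0,"ay": -0.004,"az": 0,"hand": 2.5}
    - {"x": 0,"y": 0,"z": 2,"ax": 0,"ay": 0,"az": 0,"hand": 2.5}
    - {"x": 0,"y": 0,"z": 2,"ax": 0,"ay": 0,"az": 0,"hand": 2.5}
    - {"x": 0,"y": 0,"z": 2,"ax": 0,"ay": 0,"az": 0,"hand": 2.5}
    - {"x": 0,"y": 0,"z": 2,"ax": 0,"ay": 0,"az": 0,"hand": 2.5}
    - {"x": 0,"y": 0,"z": 1.5,"ax": 0,"ay": 0,"az": 0,"hand": 2.5}
    - {"x": 0,"y": 0,"z": 1.2,"ax": 0,"ay": 0,"az": 0,"hand": 2.5}
    - {"x": 0,"y": 0,"z": 0.9,"ax": 0,"ay": 0,"az": 0,"hand": 2.5}
    - {"x": 0,"y": 0,"z": 0.5,"ax": 0,"ay": 0,"az": 0,"hand": 2.5}
    - {"x": 0,"y": 0,"z": 0.2,"ax": 0,"ay": 0,"az": 0,"hand": 2.5}
    - {"x": 0,"y": 0,"z": 0,"ax": 0,"ay": 0,"az": 0,"hand": 2.5}
    - {"x": 0,"y": 0,"z": 0,"ax": 0,"ay": 0,"az": 0,"hand": 2.5}

```text
time_s: 24.1
ee_pos: [460.4, -329.2, 27.6]
tcp_rot: [-3.14, 0.002, 3.135]
wrist_force: [-0.7, -0.2, -0.9]
grip_width: 33.8
grasp_force: 30.0
```

Emit:
servo_tool:
  deltas:
    - {"x": 0,"y": 0,"z": 0.1,"ax": 0,"ay": 0,"az": 0,"hand": 2.5}
    - {"x": 0,"y": 0,"z": 0.1,"ax": 0,"ay": 0,"az": 0,"hand": 2.5}
    - {"x": 0,"y": 0,"z": 0,"ax": 0,"ay": 0,"az": 0,"hand": 2.5}
    - {"x": 0,"y": 0,"z": 0,"ax": 0,"ay": 0,"az": 0,"hand": 2.5}

```text
time_s: 24.43
ee_pos: [459.9, -328.9, 25.0]
tcp_rot: [-3.141, 0.001, 3.135]
wrist_force: [-0.6, 0.5, -1.5]
grip_width: 34.0
grasp_force: 30.0
```

Not in contact yet, so I creep down.

Emit:
servo_tool:
  deltas:
    - {"x": 0,"y": 0,"z": 0.1,"ax": 0,"ay": 0,"az": 0,"hand": 2.5}
    - {"x": 0,"y": 0,"z": 0.1,"ax": 0,"ay": 0,"az": 0,"hand": 2.5}
    - {"x": 0,"y": 0,"z": 0,"ax": 0,"ay": 0,"az": 0,"hand": 2.5}
    - {"x": 0,"y": 0,"z": 0,"ax": 0,"ay": 0,"az": 0,"hand": 2.5}

```text
time_s: 24.77
ee_pos: [459.7, -328.6, 22.6]
tcp_rot: [3.142, 0.0, 3.135]
wrist_force: [-0.4, -0.1, -1.5]
grip_width: 33.5
grasp_force: 30.0
```

Emit:
servo_tool:
  deltas:
    - {"x": 0,"y": 0,"z": 0.07,"ax": 0,"ay": 0,"az": 0,"hand": 2.5}
    - {"x": 0,"y": 0,"z": 0,"ax": 0,"ay": 0,"az": 0,"hand": 2.5}
    - {"x": 0,"y": 0,"z": 0,"ax": 0,"ay": 0,"az": 0,"hand": 2.5}

```text
time_s: 25.02
ee_pos: [459.8, -328.7, 22.0]
tcp_rot: [-3.142, 0.0, 3.135]
wrist_force: [0.5, -0.2, -0.8]
grip_width: 33.9
grasp_force: 30.0
```

Emit:
servo_tool:
  deltas:
    - {"x": 0,"y": 0,"z": 0.06,"ax": 0,"ay": 0,"az": 0,"hand": 2.5}
    - {"x": 0,"y": 0,"z": 0,"ax": 0,"ay": 0,"az": 0,"hand": 2.5}
    - {"x": 0,"y": 0,"z": 0,"ax": 0,"ay": 0,"az": 0,"hand": 2.5}
    - {"x": 0,"y": 0,"z": 0,"ax": 0,"ay": 0,"az": 0,"hand": 2.5}

```text
time_s: 25.35
ee_pos: [460.0, -328.8, 21.7]
tcp_rot: [-3.141, 0.001, 3.135]
wrist_force: [-1.1, 0.3, 1.3]
grip_width: 33.7
grasp_force: 30.0
```

Emit:
servo_tool:
  deltas:
    - {"x": 0,"y": 0,"z": 0.05,"ax": 0,"ay": 0,"az": 0,"hand": 2.5}
    - {"x": 0,"y": 0,"z": 0,"ax": 0,"ay": 0,"az": 0,"hand": 2.5}
    - {"x": 0,"y": 0,"z": 0,"ax": 0,"ay": 0,"az": 0,"hand": 2.5}

```text
time_s: 25.6
ee_pos: [460.0, -328.8, 21.6]
tcp_rot: [-3.141, 0.001, 3.135]
wrist_force: [-2.1, 1.7, 4.3]
grip_width: 33.7
grasp_force: 30.0
```

The wheels are on the floor: the vertical force went from -1.5 N to +4.3 N. I release and retreat.

Emit:
servo_tool:
  deltas:
    - {"x": 0,"y": 0,"z": 0,"ax": 0,"ay": 0,"az": 0,"hand": 3.8}
    - {"x": 0,"y": 0,"z": 0,"ax": 0,"ay": 0,"az": 0,"hand": 5}
    - {"x": 0,"y": 0,"z": 0,"ax": 0,"ay": 0,"az": 0,"hand": 6}
    - {"x": 0,"y": 0,"z": 0,"ax": 0,"ay": 0,"az": 0,"hand": 6}
    - {"x": 0,"y": 0,"z": -1,"ax": 0,"ay": 0,"az": 0,"hand": 6}
    - {"x": 0,"y": 0,"z": -2.5,"ax": 0,"ay": 0,"az": 0,"hand": 6}
    - {"x": 0,"y": 0,"z": -3.5,"ax": 0,"ay": 0,"az": 0,"hand": 6}
    - {"x": 0,"y": 0,"z": -3.5,"ax": 0,"ay": 0,"az": 0,"hand": 6}
    - {"x": 0,"y": 0,"z": -3.5,"ax": 0,"ay": 0,"az": 0,"hand": 6}
    - {"x": 0,"y": 0,"z": -2,"ax": 0,"ay": 0,"az": 0,"hand": 6}
    - {"x": 0,"y": 0,"z": 0,"ax": 0,"ay": 0,"az": 0,"hand": 6}
    - {"x": 0,"y": 0,"z": 0,"ax": 0,"ay": 0,"az": 0,"hand": 6}

```text
time_s: 26.6
ee_pos: [460.6, -329.4, 183.3]
tcp_rot: [-3.139, 0.004, 3.135]
wrist_force: [-0.5, 1.6, 0.2]
grip_width: 60.3
grasp_force: 0.0
```

```bash
python3 - <<'E'
from h import *
o=bot.get_obs(); print(o['time_s'],np.round(o['ee_pos'],1),o['grip_width'])
for n,ts in [('wrist',['truck']),('top',['truck','pin','knob_mid','van','screw_cup','flask','tumbler','jaw_lip']),('side',['truck','pin','knob_mid','jaw_lip'])]:
    im,d=bot.capture(n); W=cloud(n,d,o if n=='wrist' else None)
    for t in ts:
        for s in bot.silhouettes(n,t)[:3]:
            if s['p']<.4: continue
            Q=W[s['region']]; C=(w2f(Q,P)-CO)@CR
            print(n,t,round(s['p'],2),np.round(np.nanpercentile(Q,[2,50,98],axis=0)).tolist(),'con',np.round(np.nanmedian(C,axis=0)) if t in('pin','knob_mid') else '')
E
```

```text
26.6 [ 460.6 -329.4  183.3] 60.293508215447424
top truck 0.81 [[428.0, -342.0, 9.0], [458.0, -317.0, 27.0], [503.0, -311.0, 51.0]] con 
top pin 0.52 [[578.0, 129.0, 82.0], [594.0, 137.0, 126.0], [621.0, 148.0, 140.0]] con [ 5. 99. 36.]
top pin 0.49 [[612.0, 32.0, 123.0], [622.0, 41.0, 153.0], [640.0, 49.0, 158.0]] con [42.  4. 47.]
top knob_mid 0.63 [[612.0, 32.0, 129.0], [621.0, 41.0, 153.0], [640.0, 48.0, 158.0]] con [43.  4. 47.]
top van 0.63 [[581.0, 273.0, 11.0], [704.0, 287.0, 22.0], [765.0, 298.0, 28.0]] con 
top van 0.62 [[362.0, 161.0, -0.0], [376.0, 188.0, 31.0], [391.0, 219.0, 35.0]] con 
top screw_cup 0.87 [[349.0, -224.0, 2.0], [373.0, -205.0, 18.0], [399.0, -170.0, 52.0]] con 
top flask 0.56 [[741.0, 94.0, 2.0], [756.0, 120.0, 93.0], [787.0, 152.0, 141.0]] con 
top tumbler 0.84 [[739.0, -126.0, 14.0], [758.0, -97.0, 87.0], [797.0, -67.0, 92.0]] con 
top jaw_lip 0.78 [[581.0, -132.0, 22.0], [598.0, -114.0, 73.0], [612.0, -99.0, 76.0]] con 
top jaw_lip 0.67 [[558.0, -14.0, 61.0], [608.0, 47.0, 95.0], [656.0, 132.0, 149.0]] con 
side truck 0.78 [[430.0, -344.0, 5.0], [462.0, -314.0, 27.0], [504.0, -308.0, 51.0]] con 
side truck 0.69 [[742.0, 109.0, 4.0], [760.0, 142.0, 80.0], [792.0, 158.0, 140.0]] con 
side pin 0.45 [[578.0, 132.0, 91.0], [592.0, 145.0, 118.0], [613.0, 151.0, 139.0]] con [  1. 107.  30.]
side jaw_lip 0.5 [[582.0, -177.0, 1.0], [601.0, -104.0, 66.0], [614.0, -96.0, 75.0]] con
```

```bash
python3 -c "
from rig import bot
print(bot.finish_job())"
```

```text
the job is handed in; nothing more can be done
None
```

The job is handed in: the pin is parked at the closed end of the notch, the crank is two turns (plus about 4°) anticlockwise with the jaw open 24 mm, and the truck is on its wheels in the empty tray. In the last camera check before hand-in (about 27 s in), the gripper was clear and the van, cup, flask and tumbler had not moved; I didn't recheck the screwdriver or returned trucks.

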